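Hand-cranked tube carousel: spin up, hold the speed, park at the pointer

TASK

Mix the samples with the hand-cranked tilted carousel, which is out of balance: turn its crank counter-clockwise (seen from above) until the tube rotor itself turns steadily at a quarter turn per second, keep it within about a tenth of that speed for six seconds and never let it race well beyond it. Then stop the rotor with its upright flag plate right at the fixed pointer, let go of the crank and leave it at rest. Drive it by the crank handle only, do not push the rotor or its tubes, and leave the glassware and the tube rack alone.

Things in the scene. Friction and masses are not known exactly. Their poses are not given: they have to be found in the camera images.
- head: fixed tilted head of the carousel on its white stand (foot 210 mm across). Its origin is on the rotor axis at the disc's underside, 126 mm above the bench; its z axis is the rotor axis, leaning 15 degrees from vertical towards the head's own -x; its x axis points to the pointer post. 'Up the axis' below means along this z, from this origin
- pointer (a point): a point 130 mm from the axis and 46 mm up the axis, at the inner end of the pointer: a fixed 8 mm square steel bar pointing from its post (16 mm thick, 165 mm from the axis, top 60 mm up the axis, black cap) to the axis, on the high side, farthest from the robot
- rotor (a joint): angle of the tube rotor, rad, growing counter-clockwise from above; at 0 and every full turn the flag is at the pointer. Inertia about 0.011 kg m2. Drag: constant friction 0.015 N m plus 0.002 N m per rad/s. Unevenly filled tubes make one side, unknown and different each day, heavier: gravity adds about 0.009 N m times the sine of its angle from the lowest place. Coasts freely, no stop
- disc (a point): centre of the disc's top, on the axis, 12 mm up the axis. The rotor is a grey disc 230 mm across with 11 capped tubes 94 mm from the axis (caps 33 mm across, tops 26 mm up the axis) and the flag in the twelfth place. It never touches the pointer
- flag (a point): a point 130 mm from the axis and 46 mm up the axis, at the outer top corner of the flag: an upright aluminium plate on the rotor, 50 mm long (radial, from 78 to 128 mm from the axis), 10 mm thick, 34 mm high
- crank (a joint): angle of the crank RELATIVE to the rotor, rad, counter-clockwise, no limit; its direction in the head is rotor + crank (0: to the pointer). The balanced crank is above the rotor on the same axis, joined to it only by a slipping magnetic coupling: it drives the rotor with 0.016 N m per rad/s (plus 0.001 N m dry) by which the crank is faster, and brakes it when slower
- grip (a point): centre of the crank's handle, 65 mm from the axis, 91 mm up the axis: a black round grip parallel to the axis, 26 mm in diameter, from 62 to 120 mm up the axis. It spins freely on its pin, so the gripper can keep one orientation while going round. The crank's flat steel arm and its counterweight lie below, tops 59 mm up the axis
- rack: white plastic tube rack, 110 x 200 x 55 mm, loose, to be left alone; origin under its centre
- reagent: amber bottle, 70 mm across and 150 mm high, loose, to be left alone; origin under its centre
- beaker: glass beaker, 80 mm across and 100 mm high, loose, to be left alone; origin under its centre

How it is judged:
By the outcome, as a careful person would: the job done as asked, in the order asked, and still so for the second after the job is handed in, with the robot touching nothing.
It also fails if it takes over 64 s, if anything falls off the work surface, if the arm or the gripper's body presses on something with over 40 N, if the wrist force passes 120 N, or if a joint passes its speed limit or range.

ROBOT

A 6-joint arm with a two-finger parallel gripper is mounted at the origin on the work surface. World frame = base frame: x ahead of the robot, y to its left, z up, the work surface at z = 0. Lengths are in m, angles in degrees, forces in N, time in s.
With the tool pointing down it reaches from about 0.15 to 0.775 m from the base axis. Payload 6.1 kg.
Tool frame: the origin (TCP) lies at the very end of the fingers, on their centre line; the grasp point (between the pads) lies 19 mm behind it (hold_point_z is the distance from the TCP to the grasp point, in m); z points along the fingers, y is the line along which they close (so a half turn about z gives the same grasp; the last joint's range is limited). The gripper opens to 85 mm and grips with 20 to 120 N. Pads are 22 mm wide; open, the fingers measure 114 mm over their backs; the gripper's body (76 mm by 85 mm) begins 54 mm behind the grasp point. The pads swing forward as they close: fully open they stand 13 mm farther back than shut.
Start: joints at [67.38, 7.208, -2.269, 80.523, 0, 90], TCP at [0.202, 0.485, 0.231] pointing down, gripper open.
Joint ranges: [-155.77, 155.77], [-54.66, 111.73], [-72.52, 77.12], [-102.08, 115.82], [-83.92, 84.16], [-180, 180]. Speed limits (degrees/s): [136.94, 136.94, 172.46, 180, 180, 180].

INTERFACE

Orientations are given as a 3x3 rotation matrix whose columns are the frame's x, y, z axes.
In Python, from rig import * gives the robot as it stands.
- The arm moves only by the shell command python3 -m creep 'ROWS' [FORCE]. ROWS is JSON, a list of rows, each an object with "linear": the shift along the tool's x, y, z in m, a list of three; "turn": the turn, a rotation vector about the tool's x, y, z in units of 6 degrees (1.0 is 6 degrees), a list of three; "jaw": the opening, from 0 (shut) to 1 (fully open). A call has 1 to 20 rows; each row is the pose to reach, as a shift and turn from the pose commanded when the call began, along the tool's axes at that moment; what a row does not reach only later rows make up. A row lasts 1/12 s, in which the tool goes at most 41.7 mm and 7.16 degrees, less where a joint would pass 70% of its speed; a pose out of reach is approached as far as the arm can. A call with a gripper value outside its range is refused whole. The fingers move at their own pace and stop on an object; FORCE is the grip in N (left out, the last holds). Time passes only in rows, so rows that repeat a pose let the fingers close. It gives the time, the measured TCP pose, the force, the opening and the grip force at its end, in the units of the state.
- observe(): the state, without advancing time (a new reading comes with each control period).
- capture(name): name is "side" or "top" or "wrist"; returns the picture (400x640x3 uint8, red, green, blue); there is no depth.
- camera_params(name): a dict with "mtx" (3x3 intrinsics, pixels), "k1" (the pictures are not rectified: a ray, as slopes to the right and down, at radius r is drawn at 1 + k1 r^2 times it, then the intrinsics apply), "rvec" (rotation vector, rad) and "tvec" (3), from world to camera coordinates, as OpenCV has them. Camera axes: x right, y down, z forward; pixel columns grow to the right and rows downward; lengths in m; the calibration is good to about 2 mm. A picture is of the moment at which its call begins: read the wrist's pose just before it. camera_params takes no time and is no camera call; for the wrist camera it gives the pose at the moment of the call.
- job_done(): hands the job in; it is judged then, once.
Trained networks look in the newest picture that a camera, given by its name, has taken for a name from the list of things; names that differ only in an ending like _2 or _b are one class to them, and where a whole thing is asked for, a point or a joint stands for the part that bears it (a point fixed in the world has none). Each returns a list of dicts, best first, with "score" (0 to 1); they miss things now and then, are a little off and sometimes report something else, mostly with a low value. They report only what shows in the picture. A call takes as long as a camera call.
- look_for(camera, target): "point" ([x, y, z] in m, in world coordinates, good to about 4 mm: the middle of the surface that is visible of it).
- cut_out(camera, target): "region" (400x640 bool, what is visible of it).
The state is a dict: "time_s": time; "joints": joint angles; "joint_vel": joint speeds; "effort": joint torques, N m; "eef_pos": TCP position; "tcp_rot": TCP orientation; "contact_force": force on the tool from outside, world axes, zero at the start; "wrist_torque": the same for the moment, N m; "width": finger opening in m; "grasp_force": force on a finger pad.
Only numpy, scipy, OpenCV 4.12 (cv2) and the standard library are available. Lean on these libraries where they do the work, as an engineer would, in place of code of your own. Each camera call takes 0.05 s, during which the arm holds its last target. There are 200 camera calls.

## Working session

There is one attempt and no reset: what is moved stays moved. The work goes in short steps, Python scripts to look and compute and a shell command to move; the robot and the scene stay as the last step left them, time stands still between calls to the robot, and variables do not carry over. Pictures are saved under pics/ and viewed, at most 10 in all, crops included, and the job is handed in when it is done.

```bash
mkdir -p pics; cat > h.py <<'E'
from rig import *
import numpy as np, cv2
np.set_printoptions(precision=4,suppress=True)
def cam(n):
    p=camera_params(n); R=cv2.Rodrigues(np.array(p["rvec"],float))[0]
    return np.array(p["mtx"]),p["k1"],R,np.array(p["tvec"],float).ravel()
def proj(P,c):
    K,k1,R,t=c; X=np.atleast_2d(P)@R.T+t; s=X[:,:2]/X[:,2:]; s=s*(1+k1*(s**2).sum(1,keepdims=True))
    return s@K[:2,:2].T+K[:2,2]
def ray(uv,c):
    K,k1,R,t=c
    s=cv2.undistortPoints(np.array(uv,float).reshape(-1,1,2),K,np.array([k1,0,0,0.]),).reshape(-1,2)
    d=np.c_[s,np.ones(len(s))]@R; return -R.T@t, d/np.linalg.norm(d,axis=1,keepdims=True)
def save(n,f): cv2.imwrite("pics/"+f,n[:,:,::-1])
E
python3 - <<'E'
from h import *
o=observe(); print(o["time_s"],o["eef_pos"],o["tcp_rot"])
for c in("top","side"):
    im=capture(c); save(im,c+"0.png"); np.save(c+"0.npy",im)
    print(c,-cam(c)[2].T@cam(c)[3])
    for t in("head","pointer","disc","flag","grip","crank","rack","reagent","beaker"):
        try: r=look_for(c,t)
        except Exception as e: print(t,e);continue
        print(t,[(np.round(x["point"],3).tolist(),round(x["score"],2)) for x in r[:2]])
print(observe()["time_s"])
E
```

```text
0.0 [0.2018 0.4842 0.2305] [[-0.9231  0.3847 -0.0006]
 [ 0.3847  0.9231 -0.0015]
 [-0.     -0.0016 -1.    ]]
top [ 0.427  -0.0011  1.5511]
head [([0.548, -0.078, 0.148], 0.65)]
pointer [([0.547, -0.08, 0.148], 0.69)]
disc [([0.541, -0.081, 0.15], 0.65)]
flag [([0.54, -0.081, 0.146], 0.85)]
grip [([0.582, -0.084, 0.253], 0.66)]
crank [([0.533, -0.088, 0.183], 0.84)]
rack [([0.468, -0.498, 0.019], 0.92), ([0.542, -0.08, 0.149], 0.24)]
reagent [([0.585, 0.393, 0.103], 0.67)]
beaker [([0.406, 0.505, 0.049], 0.72)]
side [-0.0804  1.1243  1.3608]
head [([0.584, -0.042, 0.155], 0.92)]
pointer [([0.586, -0.044, 0.156], 0.97)]
disc []
flag [([0.58, -0.063, 0.156], 0.82)]
grip []
crank [([0.573, -0.078, 0.201], 0.7), ([0.578, -0.064, 0.154], 0.66)]
rack [([0.48, -0.512, 0.038], 0.96)]
reagent [([0.572, 0.426, 0.092], 0.59)]
beaker [([0.41, 0.484, 0.064], 0.85)]
1.0
```

View pics/top0.png

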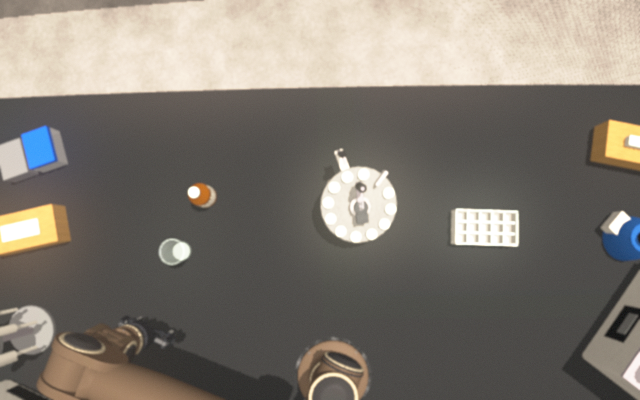

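View pics/side0.png

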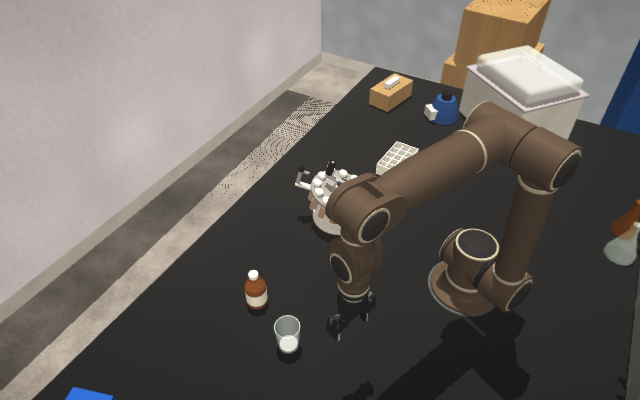

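```bash
cat >> h.py <<'E'
def headR(yaw):
    # lean toward head's -x
    a=np.radians(15); Rz=cv2.Rodrigues(np.array([0,0,yaw]))[0]
    return Rz@np.array([[np.cos(a),0,-np.sin(a)],[0,1,0],[np.sin(a),0,np.cos(a)]])
def hp(q,r,ang,h): # q=x,y,yaw ; point at r,ang,h along axis
    ang=np.asarray(ang,float)
    P=np.stack([r*np.cos(ang),r*np.sin(ang),h+0*ang],-1)
    return P@headR(q[2]).T+np.array([q[0],q[1],0.126])
E
python3 - <<'E'
from h import *
from scipy.optimize import least_squares
c=cam("top")
obs=dict(post=(340.,153.),grip=(361,187),disc=(359,205),flag=(386,172))
def f(v):
    q=v[:3]; P=np.array([hp(q,.165,0,.06),hp(q,.065,v[3],.12),hp(q,0,0,.012),hp(q,.128,v[4],.046)])
    return (proj(P,c)-np.array([obs[k] for k in("post","grip","disc","flag")])).ravel()
s=least_squares(f,[.55,-.08,.3,-.3,-.8]); print(s.x,s.fun)
im=np.load("top0.npy"); u0,v0=300,140; S=6
z=cv2.resize(im[v0:v0+110,u0:u0+115],None,fx=S,fy=S,interpolation=cv2.INTER_CUBIC)
def dot(P,col):
    for p in proj(P,c):
        cv2.circle(z,(int((p[0]-u0+.5)*S),int((p[1]-v0+.5)*S)),2,col,-1)
q=s.x[:3]; a=np.linspace(0,2*np.pi,90)
dot(hp(q,.115,a,.012),(255,0,0));dot(hp(q,.094,s.x[4]+np.arange(1,12)*np.pi/6,.026),(0,0,255))
dot(hp(q,.165,[0],.06),(0,255,0));dot(hp(q,.13,[0],.046),(0,255,0));dot(hp(q,.065,[s.x[3]],.12),(0,255,0));dot(hp(q,.128,[s.x[4]],.046),(255,0,255))
save(z,"z0.png")
E
```

```text
[ 0.5416 -0.0868  0.362  -0.2317 -1.0205] [ 0.298   0.7339  0.093   0.6198 -1.0279 -0.6594  0.5953 -0.7666]
```

View pics/z0.png

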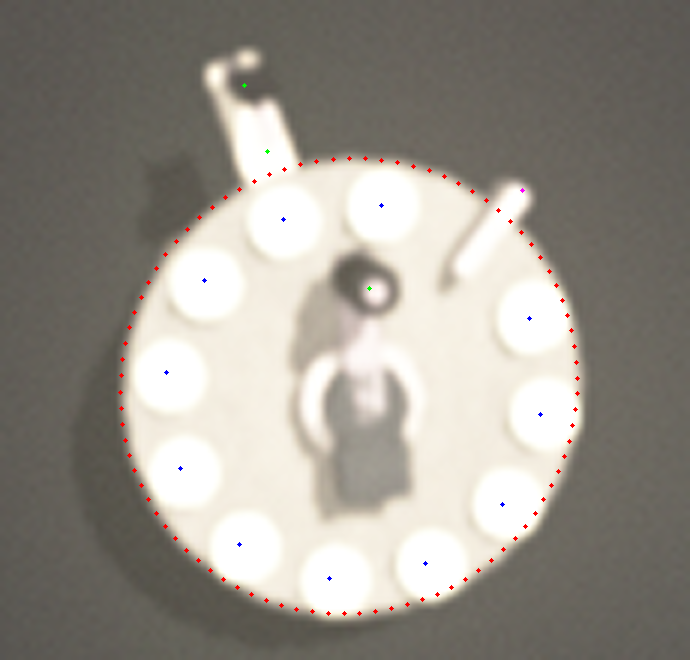

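```bash
python3 - <<'E'
from h import *
from scipy.optimize import least_squares
from scipy.spatial.transform import Rotation as Ro
c=cam("top")
Z=lambda x,y:np.array([300+x/6-.5,140+y/6-.5])
caps=np.array([Z(*p) for p in[(533,318),(381,206),(284,221),(206,284),(168,375),(181,470),(245,547),(336,578),(430,564),(508,504),(545,413)]])
k=np.array([11,1,2,3,4,5,6,7,8,9,10])
def f(v):
    q=v[:3]; P=hp(q,.094,v[4]+k*np.pi/6,.026)
    return np.r_[(proj(P,c)-caps).ravel(),(proj(hp(q,.165,0,.06),c)-Z(247,85)).ravel(),(proj(hp(q,.065,v[3],.12),c)-Z(375,290)).ravel()]
s=least_squares(f,[.5416,-.0868,.362,-.23,-1.02],loss="soft_l1"); print(s.x,np.abs(s.fun).round(2))
q=s.x[:3]; np.save("q.npy",s.x)
H=headR(q[2]); T=np.c_[H[:,1],H[:,0],-H[:,2]]
o=observe(); R0=np.array(o["tcp_rot"]); p0=np.array(o["eef_pos"])
for tgt in(hp(q,.03,np.pi,.24),):
    print(tgt,"lin",R0.T@(tgt-p0),"turn",Ro.from_matrix(R0.T@T).as_rotvec(degrees=True)/6)
E
```

```text
[ 0.5412 -0.0882  0.3621 -0.2479 -1.0082] [0.24 0.12 0.16 0.07 0.03 0.01 0.03 0.11 0.26 0.07 0.48 0.29 0.09 0.13
 0.25 0.26 0.02 0.05 0.26 0.18 0.23 0.01 0.12 0.2  0.02 0.13]
[ 0.456  -0.1205  0.3501] lin [-0.4673 -0.4608 -0.1188] turn [-2.3597 -1.0176  7.7267]
```

```bash
python3 -m creep '[{"linear":[-0.03,-0.03,-0.03],"turn":[0,0,0.5],"jaw":1},{"linear":[-0.467,-0.461,-0.119],"turn":[-2.36,-1.02,7.73],"jaw":1},{"linear":[-0.467,-0.461,-0.119],"turn":[-2.36,-1.02,7.73],"jaw":1},{"linear":[-0.467,-0.461,-0.119],"turn":[-2.36,-1.02,7.73],"jaw":1},{"linear":[-0.467,-0.461,-0.119],"turn":[-2.36,-1.02,7.73],"jaw":1},{"linear":[-0.467,-0.461,-0.119],"turn":[-2.36,-1.02,7.73],"jaw":1},{"linear":[-0.467,-0.461,-0.119],"turn":[-2.36,-1.02,7.73],"jaw":1},{"linear":[-0.467,-0.461,-0.119],"turn":[-2.36,-1.02,7.73],"jaw":1},{"linear":[-0.467,-0.461,-0.119],"turn":[-2.36,-1.02,7.73],"jaw":1},{"linear":[-0.467,-0.461,-0.119],"turn":[-2.36,-1.02,7.73],"jaw":1},{"linear":[-0.467,-0.461,-0.119],"turn":[-2.36,-1.02,7.73],"jaw":1},{"linear":[-0.467,-0.461,-0.119],"turn":[-2.36,-1.02,7.73],"jaw":1},{"linear":[-0.467,-0.461,-0.119],"turn":[-2.36,-1.02,7.73],"jaw":1},{"linear":[-0.467,-0.461,-0.119],"turn":[-2.36,-1.02,7.73],"jaw":1},{"linear":[-0.467,-0.461,-0.119],"turn":[-2.36,-1.02,7.73],"jaw":1},{"linear":[-0.467,-0.461,-0.119],"turn":[-2.36,-1.02,7.73],"jaw":1},{"linear":[-0.467,-0.461,-0.119],"turn":[-2.36,-1.02,7.73],"jaw":1},{"linear":[-0.467,-0.461,-0.119],"turn":[-2.36,-1.02,7.73],"jaw":1},{"linear":[-0.467,-0.461,-0.119],"turn":[-2.36,-1.02,7.73],"jaw":1}]' 
cat > a.py <<'E'
from h import *
from scipy.spatial.transform import Rotation as Ro
q=np.load("q.npy")
o=observe(); print(o["time_s"],o["eef_pos"])
c=cam("wrist"); im=capture("wrist"); np.save("w1.npy",im); np.save("wc1.npy",np.array(c,dtype=object),allow_pickle=True)
it=capture("top"); np.save("t1.npy",it)
u=im.copy()
def dot(P,col):
    for p in proj(P,c): cv2.circle(u,(int(p[0]),int(p[1])),2,col,-1)
a=np.linspace(0,2*np.pi,90)
dot(hp(q,.115,a,.012),(255,0,0));dot(hp(q,.094,q[4]+np.arange(1,12)*np.pi/6,.026),(0,0,255))
dot(hp(q,.165,[0],.06),(0,255,0));dot(hp(q,.13,[0],.046),(0,255,0));dot(hp(q,.065,[q[3]],.12),(0,255,0));dot(hp(q,.128,[q[4]],.046),(255,0,255))
z=np.zeros((600,640,3),np.uint8); z[:400]=u; z[400:]=cv2.resize(it[100:260,230:486],None,fx=1.25,fy=1.25)[:200,:].repeat(2,1)[:,:640] if 0 else cv2.resize(it[110:260,120:600],(640,200))
save(z,"w1.png")
E
python3 a.py
```

```text
time_s: 2.58
eef_pos: [0.4554, -0.1207, 0.3499]
tcp_rot: [[-0.353, 0.904, 0.241], [0.936, 0.341, 0.092], [0.001, 0.258, -0.966]]
contact_force: [-0.2, 0.7, -1.0]
width: 0.0853
grasp_force: 0.0
2.5833 [ 0.4554 -0.1207  0.3499]
```

View pics/w1.png

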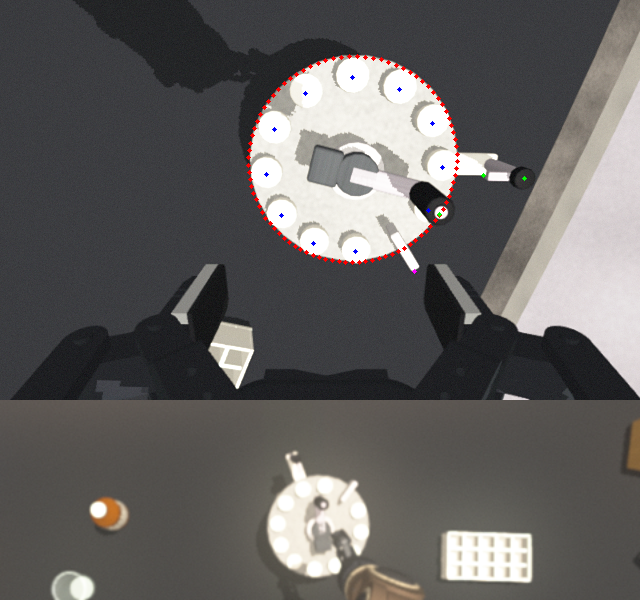

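```bash
python3 -m creep '[{"linear":[-0.005,0.031,0.02],"turn":[0,0,0],"jaw":1},{"linear":[-0.011,0.062,0.045],"turn":[0,0,0],"jaw":1},{"linear":[-0.016,0.093,0.07],"turn":[0,0,0],"jaw":1},{"linear":[-0.016,0.093,0.09],"turn":[0,0,0],"jaw":1},{"linear":[-0.016,0.093,0.115],"turn":[0,0,0],"jaw":1},{"linear":[-0.016,0.093,0.14],"turn":[0,0,0],"jaw":1},{"linear":[-0.016,0.093,0.166],"turn":[0,0,0],"jaw":1},{"linear":[-0.016,0.093,0.166],"turn":[0,0,0],"jaw":0.6},{"linear":[-0.016,0.093,0.166],"turn":[0,0,0],"jaw":0.3},{"linear":[-0.016,0.093,0.166],"turn":[0,0,0],"jaw":0},{"linear":[-0.016,0.093,0.166],"turn":[0,0,0],"jaw":0},{"linear":[-0.016,0.093,0.166],"turn":[0,0,0],"jaw":0},{"linear":[-0.016,0.093,0.166],"turn":[0,0,0],"jaw":0},{"linear":[-0.016,0.093,0.166],"turn":[0,0,0],"jaw":0}]' 30
cat > b.py <<'E'
from h import *
q=np.load("q.npy");H=headR(q[2]); O=np.array([q[0],q[1],.126])
o=observe(); print(o["time_s"],"head mm",H.T@(np.array(o["eef_pos"])-O)*1e3,"F",H.T@np.array(o["contact_force"]),o["width"])
c=cam("wrist"); print("cam",H.T@(-c[2].T@c[3]-O)*1e3); im=capture("wrist"); np.save("w2.npy",im)
ct=cam("top"); it=capture("top")
u=im.copy()
def dot(u,c,P,col):
    for p in proj(P,c): cv2.circle(u,(int(p[0]),int(p[1])),1,col,-1)
a=np.linspace(0,2*np.pi,90)
for (v,cc) in((u,c),):
    dot(v,cc,hp(q,.115,a,.012),(255,0,0));dot(v,cc,hp(q,.094,q[4]+np.arange(1,12)*np.pi/6,.026),(0,0,255))
z=np.zeros((400,760,3),np.uint8); z[:,:640]=u; z[:120,640:]=it[145:265,300:420]
save(z,"w2.png")
E
python3 b.py
```

```text
time_s: 3.85
eef_pos: [0.5856, -0.0891, 0.2165]
tcp_rot: [[-0.353, 0.903, 0.245], [0.936, 0.342, 0.09], [-0.002, 0.261, -0.965]]
contact_force: [-3.8, -1.1, 4.7]
width: 0.0249
grasp_force: 30.1
3.85 head mm [ 63.2634 -16.5167  76.6905] F [-2.5858  0.2699  5.5927] 0.024919349498265436
cam [ 63.4199  59.9674 219.5796]
```

View pics/w2.png

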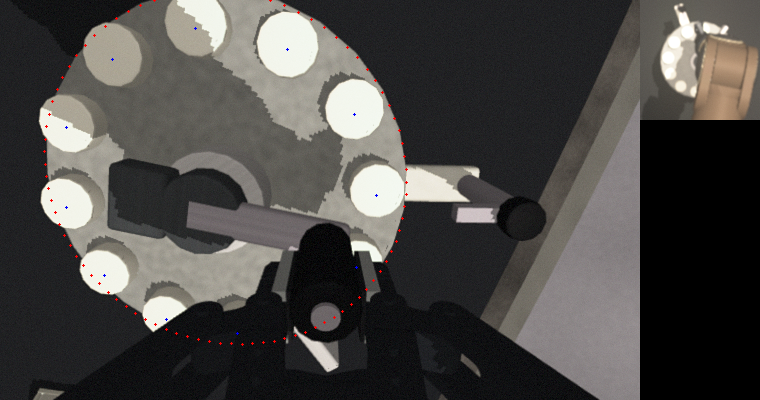

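```bash
cat > m.py <<'E'
from h import *
import json,os,sys
from scipy.optimize import least_squares
q=np.load("q.npy"); H=headR(q[2]); O=np.array([q[0],q[1],.126])
D=1/240
def contours(th):
    a=np.linspace(0,2*np.pi,48,endpoint=False); L=[]
    for k in range(1,12):
        t=th+k*np.pi/6; C=np.array([.094*np.cos(t),.094*np.sin(t),.026])
        L.append(C+np.c_[.0165*np.cos(a),.0165*np.sin(a),0*a])
    r=np.linspace(.080,.126,24); e=np.array([np.cos(th),np.sin(th),0]); n=np.array([-e[1],e[0],0])
    for s in(-.005,.005): L.append(np.c_[r,0*r,0*r+.046]@np.array([e,n,[0,0,1]])+s*n)
    return L
def measure(im,c,guess,span=1.2):
    g=cv2.GaussianBlur(cv2.cvtColor(im,cv2.COLOR_RGB2GRAY).astype(np.float32),(0,0),2.0)
    gx,gy=cv2.Sobel(g,cv2.CV_32F,1,0),cv2.Sobel(g,cv2.CV_32F,0,1)
    tcp=np.array(observe()["eef_pos"])
    best=[]
    ths=guess+np.arange(-span,span,.01)
    def score(th):
        S=[];
        for L in contours(th):
            P=L@H.T+O; uv=proj(P,c); uv2=np.roll(uv,-1,0); d=uv2-np.roll(uv,1,0); d/=np.linalg.norm(d,axis=1,keepdims=True)+1e-9
            x,y=uv.round().astype(int).T; ok=(x>=3)&(x<637)&(y>=3)&(y<397)&~((y>250)&(abs(x-325)<160+(y-250)*1.))
            x,y,d=x[ok],y[ok],d[ok]
            S.append(np.minimum(np.abs(gx[y,x]*d[:,1]-gy[y,x]*d[:,0]),60))
        S=np.concatenate(S); return S.mean() if len(S)>60 else 0
    sc=np.array([score(t) for t in ths]); i=sc.argmax(); f=np.arange(-.012,.012,.001)+ths[i]; j=np.argmax([score(t) for t in f])
    alt=[(round(float(ths[k]),2),round(float(sc[k]),1)) for k in range(1,len(sc)-1) if sc[k]>=sc[k-1] and sc[k]>=sc[k+1] and sc[k]>.6*sc[i]]
    return float(f[j]),float(sc[i]),alt
E
python3 - <<'E'
from m import *
print(measure(np.load("w2.npy"),cam("wrist"),q[4],3.1), q[4])
w=np.load("wc1.npy",allow_pickle=True); print(measure(np.load("w1.npy"),tuple(w),q[4],1.2))
E
```

```text
(-1.0092110061505613, 43.14935418830237, [(-3.62, 40.3), (-3.1, 38.7), (-2.58, 36.7), (-2.05, 42.8), (-1.53, 43.0), (-1.01, 43.1), (-0.49, 43.1), (0.03, 41.1), (0.56, 39.2), (1.08, 40.5), (1.61, 42.9)]) -1.0082110061504952
(-1.016211006150494, 35.96786881747681, [(-2.17, 23.4), (-2.15, 23.8), (-2.06, 33.2), (-1.97, 27.4), (-1.88, 22.2), (-1.86, 21.7), (-1.72, 24.0), (-1.67, 24.0), (-1.63, 25.3), (-1.54, 34.2), (-1.45, 27.6), (-1.36, 22.6), (-1.34, 22.2), (-1.19, 23.3), (-1.15, 23.9), (-1.1, 26.6), (-1.01, 36.0), (-0.92, 26.2), (-0.49, 35.1), (-0.41, 25.7), (-0.15, 23.4), (-0.12, 23.0), (-0.06, 25.0), (0.03, 33.9), (0.12, 25.5)])
```

```bash
python3 - <<'E'
s=open("m.py").read()
s=s.replace("        S=np.concatenate(S); return S.mean() if len(S)>60 else 0",
"""        N=S0(th); S=np.concatenate(S); return S.mean()-.15*N if len(S)>60 else 0""").replace("    sc=np.array([score","""    def S0(th):
        a=np.linspace(0,2*np.pi,48,endpoint=False); C=np.array([.094*np.cos(th),.094*np.sin(th),.026])
        uv=proj((C+np.c_[.0165*np.cos(a),.0165*np.sin(a),0*a])@H.T+O,c); d=np.roll(uv,-1,0)-np.roll(uv,1,0); d/=np.linalg.norm(d,axis=1,keepdims=True)+1e-9
        x,y=uv.round().astype(int).T; ok=(x>=3)&(x<637)&(y>=3)&(y<397)&~((y>250)&(abs(x-325)<160+(y-250)*1.))
        x,y,d=x[ok],y[ok],d[ok]
        return np.minimum(np.abs(gx[y,x]*d[:,1]-gy[y,x]*d[:,0]),60).mean() if len(x)>24 else 20
    sc=np.array([score""")
s+='''
# ---- log: list of ["rows",[[X,Y]mm..]] / ["cam"] / ["meas",theta]
P0=[63.0,-16.0]
NOM=dict(J=.011,Tc=.015,b=.002,G=.009,al=0.,kc=.016)
def load(): return json.load(open("log.json")) if os.path.exists("log.json") else []
def cmdtraj(log):
    xy=[P0]; m=[]          # fine-step commanded XY, mm ; m: (index,theta)
    for e in log:
        if e[0]=="rows":
            for p in e[1]:
                a=np.array(xy[-1],float); xy+= [list(a+(np.array(p)-a)*(i+1)/20) for i in range(20)]
        elif e[0]=="cam": xy+=[xy[-1]]*12
        else: m.append((len(xy)-1,e[1]))
    xy=np.array(xy); return np.unwrap(np.arctan2(xy[:,1],xy[:,0])),m
TAU=.03
def lag(psi,tau=None):
    tau=TAU if tau is None else tau
    y=np.empty_like(psi); y[0]=psi[0]; k=D/(tau+D)
    for i in range(1,len(psi)): y[i]=y[i-1]+k*(psi[i]-y[i-1])
    return y
def sim(psi,th,w,p):
    v=np.diff(psi)/D; T=np.empty(len(psi)); W=T.copy(); T[0],W[0]=th,w
    for i,vi in enumerate(v):
        d=vi-w; w1=w+D/p["J"]*(p["kc"]*d+.001*np.tanh(d/.05)-p["G"]*np.sin(th-p["al"])-p["b"]*w)
        f=p["Tc"]/p["J"]*D; w=np.sign(w1)*max(abs(w1)-f,0); th=th+w*D; T[i+1],W[i+1]=th,w
    return T,W
def fit(log):
    psi,m=cmdtraj(log); ps=lag(psi); I=[a for a,_ in m]; Y=np.array([b for _,b in m])
    sg=dict(J=.0006,Tc=.0015,G=.0010,kc=.0008); ks=["J","Tc","G","kc"]
    def mk(v): p=dict(NOM); p.update(al=v[0],**{k:NOM[k]+sg[k]*x for k,x in zip(ks,v[1:])}); return p
    def f(v):
        T,_=sim(ps,Y[0],0.,mk(v)); return np.r_[(T[I]-Y)/.008,v[1:]]
    best=min((least_squares(f,[a,0,0,0,0],diff_step=1e-3,max_nfev=12) for a in np.arange(0,6.28,1.05)),key=lambda s:s.cost)
    return mk(best.x),best
def rows_from(inc_deg,psi0,xy0):
    """increments -> absolute rounded mm XY list"""
    out=[];a=psi0
    for d in inc_deg:
        a+=np.radians(d); out.append([xy0[0]+round(65*np.cos(a)-xy0[0]),xy0[1]+round(65*np.sin(a)-xy0[1])])
    return out
def show(rows,xy0):
    print(",".join('{"linear":[%.3f,%.3f,0],"turn":[0,0,0],"jaw":0}'%((y-xy0[1])/1e3+0.,(x-xy0[0])/1e3+0.) for x,y in rows))
def lastxy(log):
    for e in log[::-1]:
        if e[0]=="rows": return e[1][-1]
    return P0
'''
open("m.py","w").write(s)
open("plan0.py","w").write('''
from m import *
log=[["meas",-1.009]]
inc=[1,2,3,4,5,6,7,8,9,10]+[10.5]*10
r1=rows_from(inc[:20],np.arctan2(-16,63),P0)
show(r1,P0); json.dump(log+[["rows",r1]],open("log.json","w"))
''')
E
python3 plan0.py; python3 -c "
from m import *
psi,m=cmdtraj(load())
for al in range(6):
    T,W=sim(lag(psi),-1.009,0,dict(NOM,al=al)); print(al,T[-1],W[-1],W.max())"
```

```text
{"linear":[0.001,0.000,0],"turn":[0,0,0],"jaw":0},{"linear":[0.003,0.001,0],"turn":[0,0,0],"jaw":0},{"linear":[0.007,0.001,0],"turn":[0,0,0],"jaw":0},{"linear":[0.011,0.002,0],"turn":[0,0,0],"jaw":0},{"linear":[0.017,0.002,0],"turn":[0,0,0],"jaw":0},{"linear":[0.024,0.002,0],"turn":[0,0,0],"jaw":0},{"linear":[0.031,0.000,0],"turn":[0,0,0],"jaw":0},{"linear":[0.040,-0.003,0],"turn":[0,0,0],"jaw":0},{"linear":[0.049,-0.007,0],"turn":[0,0,0],"jaw":0},{"linear":[0.058,-0.014,0],"turn":[0,0,0],"jaw":0},{"linear":[0.067,-0.022,0],"turn":[0,0,0],"jaw":0},{"linear":[0.073,-0.032,0],"turn":[0,0,0],"jaw":0},{"linear":[0.078,-0.043,0],"turn":[0,0,0],"jaw":0},{"linear":[0.080,-0.055,0],"turn":[0,0,0],"jaw":0},{"linear":[0.081,-0.067,0],"turn":[0,0,0],"jaw":0},{"linear":[0.079,-0.078,0],"turn":[0,0,0],"jaw":0},{"linear":[0.075,-0.090,0],"turn":[0,0,0],"jaw":0},{"linear":[0.069,-0.100,0],"turn":[0,0,0],"jaw":0},{"linear":[0.062,-0.109,0],"turn":[0,0,0],"jaw":0},{"linear":[0.053,-0.117,0],"turn":[0,0,0],"jaw":0}
0 -0.03118831258142561 1.1630621270120307 1.1630621270120307
1 0.07774707565473973 1.3847832759896879 1.3847832759896879
2 -0.2361602905694814 1.1728689079848824 1.1728689079848824
3 -0.6009786251999469 0.6901678058547289 0.6901678058547289
4 -0.6787549723002887 0.5361192315814239 0.5361192315814239
5 -0.47978111092567893 0.7387903629601619 0.7387903629601619
```

```bash
cat > meas.py <<'E'
from m import *
log=load(); psi,m=cmdtraj(log)
o=observe(); c=cam("wrist"); im=capture("wrist"); np.save("im_%d.npy"%len(log),im); o2=observe()
for x in(o,o2):
    l=H.T@(np.array(x["eef_pos"])-O)*1e3; print(round(x["time_s"],3),"tcp",l.round(1),"psi",np.arctan2(l[1],l[0]).round(3),"F",(H.T@np.array(x["contact_force"])).round(1),x["width"])
print("cmd psi",np.angle(np.exp(1j*psi[-1])).round(3))
try: p=json.load(open("par.json")); g=sim(lag(psi),m[0][1],0.,p)[0][-1]; span=.6
except Exception: g=-.3;span=.8
if len(sys.argv)>1: g,span=float(sys.argv[1]),float(sys.argv[2])
r=measure(im,c,g,span); print("pred",g,"meas",r)
log+=[["meas",r[0]],["cam"]]; json.dump(log,open("log.json","w"))
E
python3 -m creep '[{"linear":[0.001,0.000,0],"turn":[0,0,0],"jaw":0},{"linear":[0.003,0.001,0],"turn":[0,0,0],"jaw":0},{"linear":[0.007,0.001,0],"turn":[0,0,0],"jaw":0},{"linear":[0.011,0.002,0],"turn":[0,0,0],"jaw":0},{"linear":[0.017,0.002,0],"turn":[0,0,0],"jaw":0},{"linear":[0.024,0.002,0],"turn":[0,0,0],"jaw":0},{"linear":[0.031,0.000,0],"turn":[0,0,0],"jaw":0},{"linear":[0.040,-0.003,0],"turn":[0,0,0],"jaw":0},{"linear":[0.049,-0.007,0],"turn":[0,0,0],"jaw":0},{"linear":[0.058,-0.014,0],"turn":[0,0,0],"jaw":0},{"linear":[0.067,-0.022,0],"turn":[0,0,0],"jaw":0},{"linear":[0.073,-0.032,0],"turn":[0,0,0],"jaw":0},{"linear":[0.078,-0.043,0],"turn":[0,0,0],"jaw":0},{"linear":[0.080,-0.055,0],"turn":[0,0,0],"jaw":0},{"linear":[0.081,-0.067,0],"turn":[0,0,0],"jaw":0},{"linear":[0.079,-0.078,0],"turn":[0,0,0],"jaw":0},{"linear":[0.075,-0.090,0],"turn":[0,0,0],"jaw":0},{"linear":[0.069,-0.100,0],"turn":[0,0,0],"jaw":0},{"linear":[0.062,-0.109,0],"turn":[0,0,0],"jaw":0},{"linear":[0.053,-0.117,0],"turn":[0,0,0],"jaw":0}]' >/dev/null; python3 meas.py
```

```text
5.617 tcp [-53.1  35.9  76.4] psi 2.547 F [ 4.9 -2.4  6.4] 0.025434858471080242
5.667 tcp [-53.9  34.6  76.3] psi 2.571 F [-0.3 -1.9  9.5] 0.025395604745417456
cmd psi 2.541
pred -0.3 meas (-0.5509999999999996, 44.74425701565209, [(-1.07, 44.5), (-0.55, 44.7), (-0.03, 31.9)])
```

```bash
sed -i 's/^TAU=.03/TAU=.008/' m.py; cat > plan.py <<'E'
from m import *
# usage: plan.py "[[inc...],[inc...]]"   writes pend.json
log=load(); psi,_=cmdtraj(log); a=psi[-1]; xy=lastxy(log); pend=[]
for inc in json.loads(sys.argv[1]):
    r=rows_from(inc,a,xy); show(r,xy); pend.append(r); xy=r[-1]; a=np.arctan2(xy[1],xy[0])
json.dump(pend,open("pend.json","w"))
E
cat > push.py <<'E'
from m import *
log=load(); P=json.load(open("pend.json")); log.append(["rows",P.pop(0)]); json.dump(log,open("log.json","w")); json.dump(P,open("pend.json","w"))
E
cat > dofit.py <<'E'
from m import *
log=load(); p,b=fit(log); json.dump(p,open("par.json","w"))
psi,m=cmdtraj(log); T,W=sim(lag(psi),m[0][1],0.,p); print({k:round(float(v),4) for k,v in p.items()},"res",b.fun.round(2),"w",W[-1],"wmax",W.max(),"al mod",p["al"]%6.283)
E
python3 dofit.py; python3 plan.py "[$(printf '11,%.0s' {1..9})11]" | head -0; python3 plan.py "[[11,11,11,11,11,11,11,11,11,11],[11,11,11,11,11,11,11,11,11,11]]"
```

```text
{'J': 0.011, 'Tc': 0.015, 'b': 0.002, 'G': 0.009, 'al': -1.5835, 'kc': 0.016} res [ 0. -0. -0.  0. -0. -0.] w 0.5267336096294934 wmax 0.6571998650567039 al mod 4.69945369960852
{"linear":[-0.011,-0.006,0],"turn":[0,0,0],"jaw":0},{"linear":[-0.023,-0.009,0],"turn":[0,0,0],"jaw":0},{"linear":[-0.035,-0.011,0],"turn":[0,0,0],"jaw":0},{"linear":[-0.048,-0.010,0],"turn":[0,0,0],"jaw":0},{"linear":[-0.060,-0.007,0],"turn":[0,0,0],"jaw":0},{"linear":[-0.071,-0.001,0],"turn":[0,0,0],"jaw":0},{"linear":[-0.081,0.006,0],"turn":[0,0,0],"jaw":0},{"linear":[-0.089,0.015,0],"turn":[0,0,0],"jaw":0},{"linear":[-0.096,0.026,0],"turn":[0,0,0],"jaw":0},{"linear":[-0.100,0.038,0],"turn":[0,0,0],"jaw":0}
{"linear":[-0.002,0.012,0],"turn":[0,0,0],"jaw":0},{"linear":[-0.001,0.025,0],"turn":[0,0,0],"jaw":0},{"linear":[0.001,0.037,0],"turn":[0,0,0],"jaw":0},{"linear":[0.007,0.048,0],"turn":[0,0,0],"jaw":0},{"linear":[0.014,0.058,0],"turn":[0,0,0],"jaw":0},{"linear":[0.023,0.067,0],"turn":[0,0,0],"jaw":0},{"linear":[0.033,0.074,0],"turn":[0,0,0],"jaw":0},{"linear":[0.045,0.078,0],"turn":[0,0,0],"jaw":0},{"linear":[0.057,0.081,0],"turn":[0,0,0],"jaw":0},{"linear":[0.070,0.081,0],"turn":[0,0,0],"jaw":0}Traceback (most recent call last):
  File "plan.py", line 5, in <module>
    r=rows_from(inc,a,xy); show(r,xy); pend.append(r); xy=r[-1]; a=np.arctan2(xy[1],xy[0])
  File "m.py", line 74, in rows_from
    for d in inc_deg:
             ^^^^^^^
TypeError: 'int' object is not iterable
```

```bash
python3 -m creep '[{"linear":[-0.011,-0.006,0],"turn":[0,0,0],"jaw":0},{"linear":[-0.023,-0.009,0],"turn":[0,0,0],"jaw":0},{"linear":[-0.035,-0.011,0],"turn":[0,0,0],"jaw":0},{"linear":[-0.048,-0.010,0],"turn":[0,0,0],"jaw":0},{"linear":[-0.060,-0.007,0],"turn":[0,0,0],"jaw":0},{"linear":[-0.071,-0.001,0],"turn":[0,0,0],"jaw":0},{"linear":[-0.081,0.006,0],"turn":[0,0,0],"jaw":0},{"linear":[-0.089,0.015,0],"turn":[0,0,0],"jaw":0},{"linear":[-0.096,0.026,0],"turn":[0,0,0],"jaw":0},{"linear":[-0.100,0.038,0],"turn":[0,0,0],"jaw":0}]' >/dev/null; python3 push.py; python3 meas.py
python3 -m creep '[{"linear":[-0.002,0.012,0],"turn":[0,0,0],"jaw":0},{"linear":[-0.001,0.025,0],"turn":[0,0,0],"jaw":0},{"linear":[0.001,0.037,0],"turn":[0,0,0],"jaw":0},{"linear":[0.007,0.048,0],"turn":[0,0,0],"jaw":0},{"linear":[0.014,0.058,0],"turn":[0,0,0],"jaw":0},{"linear":[0.023,0.067,0],"turn":[0,0,0],"jaw":0},{"linear":[0.033,0.074,0],"turn":[0,0,0],"jaw":0},{"linear":[0.045,0.078,0],"turn":[0,0,0],"jaw":0},{"linear":[0.057,0.081,0],"turn":[0,0,0],"jaw":0},{"linear":[0.070,0.081,0],"turn":[0,0,0],"jaw":0}]' >/dev/null; python3 push.py; python3 meas.py; python3 dofit.py;python3 plan.py "[[11,11,11,11,11,11,11,11,11,11],[11,11,11,11,11,11,11,11,11,11]]"
```

```text
6.5 tcp [-15.4 -65.8  76.9] psi -1.8 F [ 0.  -3.   9.6] 0.02529875187818552
6.55 tcp [-13.  -66.3  76.9] psi -1.764 F [ 0.4 -4.6  9.9] 0.025032986749551952
cmd psi -1.82
pred 0.00938456638924294 meas (0.06738456638924356, 41.611357975126175, [(-0.48, 32.2), (0.07, 41.6), (0.58, 36.4)])
7.383 tcp [64.3  6.6 76.3] psi 0.102 F [-9.2 -1.1 12.6] 0.02519584524272611
7.433 tcp [63.9  8.7 76.4] psi 0.135 F [-4.2  1.1 10.9] 0.02512368959837352
cmd psi 0.107
pred 0.5922814766209665 meas (0.7332814766209672, 33.215996039885404, [(0.18, 32.5), (0.72, 33.2)])
{'J': 0.0112, 'Tc': 0.0142, 'b': 0.002, 'G': 0.0083, 'al': -1.7783, 'kc': 0.0162} res [ 0.    1.17 -0.95  0.21  0.35 -0.52 -0.68  0.26] w 0.7646259301208019 wmax 0.8932762830253311 al mod 4.504692725668059
{"linear":[0.012,-0.003,0],"turn":[0,0,0],"jaw":0},{"linear":[0.024,-0.008,0],"turn":[0,0,0],"jaw":0},{"linear":[0.034,-0.015,0],"turn":[0,0,0],"jaw":0},{"linear":[0.043,-0.023,0],"turn":[0,0,0],"jaw":0},{"linear":[0.050,-0.034,0],"turn":[0,0,0],"jaw":0},{"linear":[0.055,-0.045,0],"turn":[0,0,0],"jaw":0},{"linear":[0.058,-0.057,0],"turn":[0,0,0],"jaw":0},{"linear":[0.058,-0.070,0],"turn":[0,0,0],"jaw":0},{"linear":[0.056,-0.082,0],"turn":[0,0,0],"jaw":0},{"linear":[0.051,-0.094,0],"turn":[0,0,0],"jaw":0}
{"linear":[-0.006,-0.011,0],"turn":[0,0,0],"jaw":0},{"linear":[-0.015,-0.020,0],"turn":[0,0,0],"jaw":0},{"linear":[-0.025,-0.027,0],"turn":[0,0,0],"jaw":0},{"linear":[-0.036,-0.032,0],"turn":[0,0,0],"jaw":0},{"linear":[-0.048,-0.035,0],"turn":[0,0,0],"jaw":0},{"linear":[-0.061,-0.036,0],"turn":[0,0,0],"jaw":0},{"linear":[-0.073,-0.034,0],"turn":[0,0,0],"jaw":0},{"linear":[-0.085,-0.030,0],"turn":[0,0,0],"jaw":0},{"linear":[-0.096,-0.024,0],"turn":[0,0,0],"jaw":0},{"linear":[-0.105,-0.016,0],"turn":[0,0,0],"jaw":0}
```

```bash
python3 -m creep '[{"linear":[0.012,-0.003,0],"turn":[0,0,0],"jaw":0},{"linear":[0.024,-0.008,0],"turn":[0,0,0],"jaw":0},{"linear":[0.034,-0.015,0],"turn":[0,0,0],"jaw":0},{"linear":[0.043,-0.023,0],"turn":[0,0,0],"jaw":0},{"linear":[0.050,-0.034,0],"turn":[0,0,0],"jaw":0},{"linear":[0.055,-0.045,0],"turn":[0,0,0],"jaw":0},{"linear":[0.058,-0.057,0],"turn":[0,0,0],"jaw":0},{"linear":[0.058,-0.070,0],"turn":[0,0,0],"jaw":0},{"linear":[0.056,-0.082,0],"turn":[0,0,0],"jaw":0},{"linear":[0.051,-0.094,0],"turn":[0,0,0],"jaw":0}]' >/dev/null; python3 push.py; python3 meas.py
python3 -m creep '[{"linear":[-0.006,-0.011,0],"turn":[0,0,0],"jaw":0},{"linear":[-0.015,-0.020,0],"turn":[0,0,0],"jaw":0},{"linear":[-0.025,-0.027,0],"turn":[0,0,0],"jaw":0},{"linear":[-0.036,-0.032,0],"turn":[0,0,0],"jaw":0},{"linear":[-0.048,-0.035,0],"turn":[0,0,0],"jaw":0},{"linear":[-0.061,-0.036,0],"turn":[0,0,0],"jaw":0},{"linear":[-0.073,-0.034,0],"turn":[0,0,0],"jaw":0},{"linear":[-0.085,-0.030,0],"turn":[0,0,0],"jaw":0},{"linear":[-0.096,-0.024,0],"turn":[0,0,0],"jaw":0},{"linear":[-0.105,-0.016,0],"turn":[0,0,0],"jaw":0}]' >/dev/null; python3 push.py; python3 meas.py; python3 dofit.py;python3 plan.py "[[11,11,11,11,11,11,11,11,11,11],[11,11,11,11,11,11,11,11,11,11]]"
```

```text
8.267 tcp [-28.3  56.5  76.2] psi 2.036 F [ 3.1 -5.7  5.6] 0.025474408491019732
8.317 tcp [-29.9  55.6  76.2] psi 2.064 F [-0.2 -4.2  8. ] 0.02509921194145914
cmd psi 2.034
pred 1.559950782668098 meas (1.4569507826680985, 42.43072613072218, [(1.46, 42.4), (2.01, 29.1)])
9.15 tcp [-45.4 -49.5  76.7] psi -2.312 F [-2.1 -3.  10.8] 0.025125982398786707
9.2 tcp [-43.4 -51.1  76.8] psi -2.275 F [-2.2 -7.1 10.1] 0.025579666962249167
cmd psi -2.334
pred 2.658766308142488 meas (2.3617663081424882, 44.744865225592655, [(2.36, 44.7), (2.9, 36.0)])
{'J': 0.0118, 'Tc': 0.0153, 'b': 0.002, 'G': 0.0065, 'al': 4.7365, 'kc': 0.0156} res [ 0.    1.51  0.32 -1.18  0.02  0.22  1.29  0.23 -2.51 -0.45] w 1.0972674135004368 wmax 1.2101187541881735 al mod 4.736535748047348
{"linear":[-0.008,0.010,0],"turn":[0,0,0],"jaw":0},{"linear":[-0.013,0.021,0],"turn":[0,0,0],"jaw":0},{"linear":[-0.017,0.033,0],"turn":[0,0,0],"jaw":0},{"linear":[-0.018,0.045,0],"turn":[0,0,0],"jaw":0},{"linear":[-0.017,0.058,0],"turn":[0,0,0],"jaw":0},{"linear":[-0.013,0.070,0],"turn":[0,0,0],"jaw":0},{"linear":[-0.007,0.081,0],"turn":[0,0,0],"jaw":0},{"linear":[0.000,0.090,0],"turn":[0,0,0],"jaw":0},{"linear":[0.010,0.098,0],"turn":[0,0,0],"jaw":0},{"linear":[0.021,0.104,0],"turn":[0,0,0],"jaw":0}
{"linear":[0.012,0.004,0],"turn":[0,0,0],"jaw":0},{"linear":[0.024,0.006,0],"turn":[0,0,0],"jaw":0},{"linear":[0.036,0.005,0],"turn":[0,0,0],"jaw":0},{"linear":[0.048,0.002,0],"turn":[0,0,0],"jaw":0},{"linear":[0.060,-0.003,0],"turn":[0,0,0],"jaw":0},{"linear":[0.070,-0.011,0],"turn":[0,0,0],"jaw":0},{"linear":[0.078,-0.020,0],"turn":[0,0,0],"jaw":0},{"linear":[0.085,-0.031,0],"turn":[0,0,0],"jaw":0},{"linear":[0.089,-0.042,0],"turn":[0,0,0],"jaw":0},{"linear":[0.091,-0.055,0],"turn":[0,0,0],"jaw":0}
```

```bash
python3 -m creep '[{"linear":[-0.008,0.010,0],"turn":[0,0,0],"jaw":0},{"linear":[-0.013,0.021,0],"turn":[0,0,0],"jaw":0},{"linear":[-0.017,0.033,0],"turn":[0,0,0],"jaw":0},{"linear":[-0.018,0.045,0],"turn":[0,0,0],"jaw":0},{"linear":[-0.017,0.058,0],"turn":[0,0,0],"jaw":0},{"linear":[-0.013,0.070,0],"turn":[0,0,0],"jaw":0},{"linear":[-0.007,0.081,0],"turn":[0,0,0],"jaw":0},{"linear":[0.000,0.090,0],"turn":[0,0,0],"jaw":0},{"linear":[0.010,0.098,0],"turn":[0,0,0],"jaw":0},{"linear":[0.021,0.104,0],"turn":[0,0,0],"jaw":0}]' >/dev/null; python3 push.py; python3 meas.py
python3 -m creep '[{"linear":[0.012,0.004,0],"turn":[0,0,0],"jaw":0},{"linear":[0.024,0.006,0],"turn":[0,0,0],"jaw":0},{"linear":[0.036,0.005,0],"turn":[0,0,0],"jaw":0},{"linear":[0.048,0.002,0],"turn":[0,0,0],"jaw":0},{"linear":[0.060,-0.003,0],"turn":[0,0,0],"jaw":0},{"linear":[0.070,-0.011,0],"turn":[0,0,0],"jaw":0},{"linear":[0.078,-0.020,0],"turn":[0,0,0],"jaw":0},{"linear":[0.085,-0.031,0],"turn":[0,0,0],"jaw":0},{"linear":[0.089,-0.042,0],"turn":[0,0,0],"jaw":0},{"linear":[0.091,-0.055,0],"turn":[0,0,0],"jaw":0}]' >/dev/null; python3 push.py; python3 meas.py; python3 dofit.py;python3 plan.py "[[11,11,11,11,11,11,11,11,11,11],[11,11,11,11,11,11,11,11,11,11]]"
```

```text
10.033 tcp [ 60.2 -26.6  76.6] psi -0.416 F [-2.5  1.   9.8] 0.025667353053729653
10.083 tcp [ 60.7 -24.7  76.7] psi -0.386 F [2.1 1.1 9.3] 0.02508420386680265
cmd psi -0.415
pred 3.490447739242178 meas (3.568447739242179, 36.111629024056676, [(3.09, 27.4), (3.57, 36.1)])
10.917 tcp [ 4.  62.8 76.2] psi 1.507 F [ -1.3 -10.4   4.9] 0.02534048529422165
10.967 tcp [ 1.7 62.9 76.1] psi 1.544 F [-3.8 -8.8  8.9] 0.02511065822302814
cmd psi 1.509
pred 4.698923123551024 meas (4.855923123551025, 25.28088406793331, [(4.21, 15.2), (4.34, 24.8), (4.39, 15.7), (4.47, 16.4), (4.74, 15.4), (4.86, 25.3), (4.99, 16.3)])
{'J': 0.0122, 'Tc': 0.014, 'b': 0.002, 'G': 0.0076, 'al': -1.5166, 'kc': 0.0153} res [ 0.    2.12  0.84 -1.65 -1.04  1.56 -0.31 -0.19  2.01 -0.67 -1.39 -0.83] w 1.297968453231799 wmax 1.5256182909859208 al mod 4.766434754475846
{"linear":[-0.001,-0.012,0],"turn":[0,0,0],"jaw":0},{"linear":[-0.003,-0.025,0],"turn":[0,0,0],"jaw":0},{"linear":[-0.008,-0.036,0],"turn":[0,0,0],"jaw":0},{"linear":[-0.016,-0.046,0],"turn":[0,0,0],"jaw":0},{"linear":[-0.025,-0.055,0],"turn":[0,0,0],"jaw":0},{"linear":[-0.035,-0.062,0],"turn":[0,0,0],"jaw":0},{"linear":[-0.047,-0.066,0],"turn":[0,0,0],"jaw":0},{"linear":[-0.059,-0.069,0],"turn":[0,0,0],"jaw":0},{"linear":[-0.071,-0.069,0],"turn":[0,0,0],"jaw":0},{"linear":[-0.083,-0.066,0],"turn":[0,0,0],"jaw":0}
{"linear":[-0.012,0.004,0],"turn":[0,0,0],"jaw":0},{"linear":[-0.022,0.011,0],"turn":[0,0,0],"jaw":0},{"linear":[-0.031,0.020,0],"turn":[0,0,0],"jaw":0},{"linear":[-0.038,0.030,0],"turn":[0,0,0],"jaw":0},{"linear":[-0.044,0.041,0],"turn":[0,0,0],"jaw":0},{"linear":[-0.046,0.053,0],"turn":[0,0,0],"jaw":0},{"linear":[-0.047,0.066,0],"turn":[0,0,0],"jaw":0},{"linear":[-0.045,0.078,0],"turn":[0,0,0],"jaw":0},{"linear":[-0.041,0.090,0],"turn":[0,0,0],"jaw":0},{"linear":[-0.034,0.100,0],"turn":[0,0,0],"jaw":0}
```

```bash
cat > mpc.py <<'E'
from m import *
# mpc.py N "[flags: 1 = camera after block]" ; blocks of N rows
blocks=json.loads(sys.argv[1]); camf=json.loads(sys.argv[2]); wt=float(sys.argv[3]) if len(sys.argv)>3 else 1.5708
log=load(); p=json.load(open("par.json")); psi,m=cmdtraj(log); ps=lag(psi); T,W=sim(ps,m[0][1],0.,p); 
th0,w0=T[-1],W[-1]; a0=psi[-1]; l0=ps[-1]
def traj(inc):
    out=[a0];k=0
    for n,cf in zip(blocks,camf):
        for j in range(n): s=out[-1]; out+=list(s+np.radians(inc[k])*np.arange(1,21)/20); k+=1
        if cf: out+=[out[-1]]*12
    out=np.array(out); y=np.empty_like(out); y[0]=l0; kk=D/(TAU+D)
    for i in range(1,len(out)): y[i]=y[i-1]+kk*(out[i]-y[i-1])
    return y
N=sum(blocks)
def f(inc):
    T,W=sim(traj(inc),th0,w0,p); return np.r_[(W[::4]-wt)/.05, np.diff(inc,2)*.15,np.maximum(inc-24,0)*3,np.minimum(inc-1,0)]
s=least_squares(f,np.full(N,12.6),diff_step=1e-3,max_nfev=8)
inc=s.x; a=a0; xy=lastxy(log); pend=[];k=0
for n in blocks:
    r=rows_from(inc[k:k+n],a,xy); show(r,xy); pend.append(r); xy=r[-1]; a=np.arctan2(xy[1],xy[0]); k+=n
json.dump(pend,open("pend.json","w"))
for r,cf in zip(pend,camf):
    log.append(["rows",r]); 
    if cf: log.append(["cam"])
psi2,_=cmdtraj(log); T,W=sim(lag(psi2),m[0][1],0.,p); n0=len(psi)
print("inc",inc.round(1)); print("w per 2 rows",W[n0::40].round(2),"min/max",W[n0:].min(),W[n0:].max(),"th end",T[-1])
E
sed -i 's/for a in np.arange(0,6.28,1.05))/for a in AL)/; s/^NOM=/AL=[4.7]\nNOM=/' m.py
time python3 mpc.py "[20]" "[1]"
```

```text
{"linear":[-0.004,-0.027,0],"turn":[0,0,0],"jaw":0},{"linear":[-0.013,-0.042,0],"turn":[0,0,0],"jaw":0},{"linear":[-0.022,-0.053,0],"turn":[0,0,0],"jaw":0},{"linear":[-0.035,-0.062,0],"turn":[0,0,0],"jaw":0},{"linear":[-0.050,-0.067,0],"turn":[0,0,0],"jaw":0},{"linear":[-0.067,-0.069,0],"turn":[0,0,0],"jaw":0},{"linear":[-0.083,-0.067,0],"turn":[0,0,0],"jaw":0},{"linear":[-0.098,-0.060,0],"turn":[0,0,0],"jaw":0},{"linear":[-0.111,-0.050,0],"turn":[0,0,0],"jaw":0},{"linear":[-0.121,-0.036,0],"turn":[0,0,0],"jaw":0},{"linear":[-0.128,-0.021,0],"turn":[0,0,0],"jaw":0},{"linear":[-0.130,-0.004,0],"turn":[0,0,0],"jaw":0},{"linear":[-0.128,0.013,0],"turn":[0,0,0],"jaw":0},{"linear":[-0.122,0.028,0],"turn":[0,0,0],"jaw":0},{"linear":[-0.112,0.041,0],"turn":[0,0,0],"jaw":0},{"linear":[-0.099,0.052,0],"turn":[0,0,0],"jaw":0},{"linear":[-0.084,0.058,0],"turn":[0,0,0],"jaw":0},{"linear":[-0.069,0.061,0],"turn":[0,0,0],"jaw":0},{"linear":[-0.053,0.060,0],"turn":[0,0,0],"jaw":0},{"linear":[-0.035,0.054,0],"turn":[0,0,0],"jaw":0}
inc [24.3 15.4 12.9 13.8 14.2 14.4 14.5 14.7 14.8 14.9 14.9 14.9 14.8 14.7
 14.6 14.5 14.3 13.8 13.6 16.7]
w per 2 rows [1.29 1.58 1.57 1.58 1.57 1.57 1.57 1.57 1.57 1.56 1.63] min/max 1.2943627470206582 1.6303678843665723 th end 7.604188818767623
real	0m2.389s
user	0m2.039s
sys	0m0.193s
```

```bash
python3 -m creep '[{"linear":[-0.004,-0.027,0],"turn":[0,0,0],"jaw":0},{"linear":[-0.013,-0.042,0],"turn":[0,0,0],"jaw":0},{"linear":[-0.022,-0.053,0],"turn":[0,0,0],"jaw":0},{"linear":[-0.035,-0.062,0],"turn":[0,0,0],"jaw":0},{"linear":[-0.050,-0.067,0],"turn":[0,0,0],"jaw":0},{"linear":[-0.067,-0.069,0],"turn":[0,0,0],"jaw":0},{"linear":[-0.083,-0.067,0],"turn":[0,0,0],"jaw":0},{"linear":[-0.098,-0.060,0],"turn":[0,0,0],"jaw":0},{"linear":[-0.111,-0.050,0],"turn":[0,0,0],"jaw":0},{"linear":[-0.121,-0.036,0],"turn":[0,0,0],"jaw":0},{"linear":[-0.128,-0.021,0],"turn":[0,0,0],"jaw":0},{"linear":[-0.130,-0.004,0],"turn":[0,0,0],"jaw":0},{"linear":[-0.128,0.013,0],"turn":[0,0,0],"jaw":0},{"linear":[-0.122,0.028,0],"turn":[0,0,0],"jaw":0},{"linear":[-0.112,0.041,0],"turn":[0,0,0],"jaw":0},{"linear":[-0.099,0.052,0],"turn":[0,0,0],"jaw":0},{"linear":[-0.084,0.058,0],"turn":[0,0,0],"jaw":0},{"linear":[-0.069,0.061,0],"turn":[0,0,0],"jaw":0},{"linear":[-0.053,0.060,0],"turn":[0,0,0],"jaw":0},{"linear":[-0.035,0.054,0],"turn":[0,0,0],"jaw":0}]' >/dev/null; python3 push.py; python3 meas.py;  python3 dofit.py; python3 mpc.py "[20]" "[1]"
```

```text
12.633 tcp [57.1 29.1 76.2] psi 0.471 F [-11.6  -6.4  12.8] 0.025220220049169916
12.683 tcp [55.3 31.9 76.2] psi 0.524 F [-6.9 -0.1 11.5] 0.025022315312117887
cmd psi 0.477
pred 7.526194408690613 meas (7.516194408690613, 35.539872552548694, [(6.96, 30.6), (7.5, 35.1), (7.52, 35.5), (8.01, 28.3), (8.06, 24.6)])
{'J': 0.0121, 'Tc': 0.0141, 'b': 0.002, 'G': 0.0076, 'al': 4.7593, 'kc': 0.0154} res [ 0.    2.17  0.79 -1.78 -1.11  1.66 -0.18 -0.54  0.26  1.77 -0.61 -1.42
 -0.79] w 1.478765411777672 wmax 1.6291570401133308 al mod 4.759270122964517
{"linear":[0.017,-0.013,0],"turn":[0,0,0],"jaw":0},{"linear":[0.026,-0.024,0],"turn":[0,0,0],"jaw":0},{"linear":[0.031,-0.037,0],"turn":[0,0,0],"jaw":0},{"linear":[0.035,-0.050,0],"turn":[0,0,0],"jaw":0},{"linear":[0.035,-0.064,0],"turn":[0,0,0],"jaw":0},{"linear":[0.032,-0.076,0],"turn":[0,0,0],"jaw":0},{"linear":[0.027,-0.088,0],"turn":[0,0,0],"jaw":0},{"linear":[0.021,-0.099,0],"turn":[0,0,0],"jaw":0},{"linear":[0.012,-0.108,0],"turn":[0,0,0],"jaw":0},{"linear":[0.002,-0.114,0],"turn":[0,0,0],"jaw":0},{"linear":[-0.009,-0.119,0],"turn":[0,0,0],"jaw":0},{"linear":[-0.020,-0.122,0],"turn":[0,0,0],"jaw":0},{"linear":[-0.032,-0.123,0],"turn":[0,0,0],"jaw":0},{"linear":[-0.043,-0.122,0],"turn":[0,0,0],"jaw":0},{"linear":[-0.054,-0.118,0],"turn":[0,0,0],"jaw":0},{"linear":[-0.064,-0.113,0],"turn":[0,0,0],"jaw":0},{"linear":[-0.074,-0.106,0],"turn":[0,0,0],"jaw":0},{"linear":[-0.082,-0.098,0],"turn":[0,0,0],"jaw":0},{"linear":[-0.088,-0.088,0],"turn":[0,0,0],"jaw":0},{"linear":[-0.093,-0.073,0],"turn":[0,0,0],"jaw":0}
inc [19.  12.5 11.9 12.3 11.9 11.6 11.3 11.1 10.8 10.6 10.5 10.3 10.3 10.2
 10.2 10.2 10.3 10.2 10.4 13.3]
w per 2 rows [1.47 1.58 1.57 1.56 1.57 1.57 1.57 1.57 1.56 1.57 1.62] min/max 1.4687110324636719 1.6220412821253576 th end 10.289925260257048
```

```bash
python3 -m creep '[{"linear":[0.017,-0.013,0],"turn":[0,0,0],"jaw":0},{"linear":[0.026,-0.024,0],"turn":[0,0,0],"jaw":0},{"linear":[0.031,-0.037,0],"turn":[0,0,0],"jaw":0},{"linear":[0.035,-0.050,0],"turn":[0,0,0],"jaw":0},{"linear":[0.035,-0.064,0],"turn":[0,0,0],"jaw":0},{"linear":[0.032,-0.076,0],"turn":[0,0,0],"jaw":0},{"linear":[0.027,-0.088,0],"turn":[0,0,0],"jaw":0},{"linear":[0.021,-0.099,0],"turn":[0,0,0],"jaw":0},{"linear":[0.012,-0.108,0],"turn":[0,0,0],"jaw":0},{"linear":[0.002,-0.114,0],"turn":[0,0,0],"jaw":0},{"linear":[-0.009,-0.119,0],"turn":[0,0,0],"jaw":0},{"linear":[-0.020,-0.122,0],"turn":[0,0,0],"jaw":0},{"linear":[-0.032,-0.123,0],"turn":[0,0,0],"jaw":0},{"linear":[-0.043,-0.122,0],"turn":[0,0,0],"jaw":0},{"linear":[-0.054,-0.118,0],"turn":[0,0,0],"jaw":0},{"linear":[-0.064,-0.113,0],"turn":[0,0,0],"jaw":0},{"linear":[-0.074,-0.106,0],"turn":[0,0,0],"jaw":0},{"linear":[-0.082,-0.098,0],"turn":[0,0,0],"jaw":0},{"linear":[-0.088,-0.088,0],"turn":[0,0,0],"jaw":0},{"linear":[-0.093,-0.073,0],"turn":[0,0,0],"jaw":0}]' >/dev/null; python3 push.py; python3 meas.py;  python3 dofit.py; python3 mpc.py "[20]" "[1]"
```

```text
14.35 tcp [-14.9 -65.7  77. ] psi -1.794 F [-0.8 -3.2  9.7] 0.025497651305764164
14.4 tcp [-11.6 -66.3  77. ] psi -1.744 F [ 1.7 -4.8  8.6] 0.024809349743755527
cmd psi -1.805
pred 10.21172122338636 meas (10.137721223386361, 41.40361693437702, [(9.65, 32.7), (10.13, 41.4), (10.66, 36.4), (10.69, 37.1)])
{'J': 0.0114, 'Tc': 0.0144, 'b': 0.002, 'G': 0.0075, 'al': 4.7504, 'kc': 0.0154} res [ 0.    3.14  1.66 -1.33 -0.85  2.03  0.01 -1.85 -2.82  2.11  0.63 -0.4
 -1.52 -0.71] w 1.4770371757745155 wmax 1.6224294066902638 al mod 4.7504222823447035
{"linear":[-0.002,0.019,0],"turn":[0,0,0],"jaw":0},{"linear":[0.000,0.031,0],"turn":[0,0,0],"jaw":0},{"linear":[0.004,0.043,0],"turn":[0,0,0],"jaw":0},{"linear":[0.011,0.054,0],"turn":[0,0,0],"jaw":0},{"linear":[0.021,0.064,0],"turn":[0,0,0],"jaw":0},{"linear":[0.032,0.072,0],"turn":[0,0,0],"jaw":0},{"linear":[0.046,0.078,0],"turn":[0,0,0],"jaw":0},{"linear":[0.060,0.080,0],"turn":[0,0,0],"jaw":0},{"linear":[0.075,0.079,0],"turn":[0,0,0],"jaw":0},{"linear":[0.090,0.074,0],"turn":[0,0,0],"jaw":0},{"linear":[0.103,0.066,0],"turn":[0,0,0],"jaw":0},{"linear":[0.115,0.055,0],"turn":[0,0,0],"jaw":0},{"linear":[0.123,0.041,0],"turn":[0,0,0],"jaw":0},{"linear":[0.127,0.025,0],"turn":[0,0,0],"jaw":0},{"linear":[0.128,0.008,0],"turn":[0,0,0],"jaw":0},{"linear":[0.124,-0.008,0],"turn":[0,0,0],"jaw":0},{"linear":[0.116,-0.023,0],"turn":[0,0,0],"jaw":0},{"linear":[0.104,-0.035,0],"turn":[0,0,0],"jaw":0},{"linear":[0.090,-0.044,0],"turn":[0,0,0],"jaw":0},{"linear":[0.070,-0.050,0],"turn":[0,0,0],"jaw":0}
inc [16.5 10.9 11.1 12.  12.2 12.4 12.7 13.  13.3 13.6 13.9 14.1 14.3 14.5
 14.7 14.8 15.  14.6 14.7 18.5]
w per 2 rows [1.47 1.58 1.56 1.56 1.57 1.57 1.57 1.57 1.57 1.57 1.64] min/max 1.4634664567691085 1.6408771215748734 th end 12.92535685163477
```

```bash
python3 -m creep '[{"linear":[-0.002,0.019,0],"turn":[0,0,0],"jaw":0},{"linear":[0.000,0.031,0],"turn":[0,0,0],"jaw":0},{"linear":[0.004,0.043,0],"turn":[0,0,0],"jaw":0},{"linear":[0.011,0.054,0],"turn":[0,0,0],"jaw":0},{"linear":[0.021,0.064,0],"turn":[0,0,0],"jaw":0},{"linear":[0.032,0.072,0],"turn":[0,0,0],"jaw":0},{"linear":[0.046,0.078,0],"turn":[0,0,0],"jaw":0},{"linear":[0.060,0.080,0],"turn":[0,0,0],"jaw":0},{"linear":[0.075,0.079,0],"turn":[0,0,0],"jaw":0},{"linear":[0.090,0.074,0],"turn":[0,0,0],"jaw":0},{"linear":[0.103,0.066,0],"turn":[0,0,0],"jaw":0},{"linear":[0.115,0.055,0],"turn":[0,0,0],"jaw":0},{"linear":[0.123,0.041,0],"turn":[0,0,0],"jaw":0},{"linear":[0.127,0.025,0],"turn":[0,0,0],"jaw":0},{"linear":[0.128,0.008,0],"turn":[0,0,0],"jaw":0},{"linear":[0.124,-0.008,0],"turn":[0,0,0],"jaw":0},{"linear":[0.116,-0.023,0],"turn":[0,0,0],"jaw":0},{"linear":[0.104,-0.035,0],"turn":[0,0,0],"jaw":0},{"linear":[0.090,-0.044,0],"turn":[0,0,0],"jaw":0},{"linear":[0.070,-0.050,0],"turn":[0,0,0],"jaw":0}]' >/dev/null; python3 push.py; python3 meas.py;  python3 dofit.py; python3 mpc.py "[20]" "[1]"
```

```text
16.067 tcp [-65.1   6.8  76.4] psi 3.038 F [ 7.1 -1.6  7.3] 0.025290375054846513
16.117 tcp [-65.2   3.3  76.4] psi 3.091 F [-4.9 -2.1 13.1] 0.02501415779935148
cmd psi 3.034
pred 12.847527363371674 meas (12.833527363371674, 50.899576507900214, [(12.31, 32.3), (12.84, 50.9), (13.36, 33.0)])
{'J': 0.0113, 'Tc': 0.0146, 'b': 0.002, 'G': 0.0075, 'al': 4.7439, 'kc': 0.0156} res [ 0.    3.17  1.59 -1.47 -0.9   2.2   0.33 -1.83 -3.21  1.49  0.75  0.57
 -0.29 -1.48 -0.55] w 1.4616615824185892 wmax 1.6409688615719964 al mod 4.74390400642046
{"linear":[-0.024,0.002,0],"turn":[0,0,0],"jaw":0},{"linear":[-0.039,0.008,0],"turn":[0,0,0],"jaw":0},{"linear":[-0.052,0.018,0],"turn":[0,0,0],"jaw":0},{"linear":[-0.062,0.030,0],"turn":[0,0,0],"jaw":0},{"linear":[-0.069,0.045,0],"turn":[0,0,0],"jaw":0},{"linear":[-0.072,0.060,0],"turn":[0,0,0],"jaw":0},{"linear":[-0.071,0.075,0],"turn":[0,0,0],"jaw":0},{"linear":[-0.067,0.090,0],"turn":[0,0,0],"jaw":0},{"linear":[-0.060,0.102,0],"turn":[0,0,0],"jaw":0},{"linear":[-0.051,0.113,0],"turn":[0,0,0],"jaw":0},{"linear":[-0.039,0.121,0],"turn":[0,0,0],"jaw":0},{"linear":[-0.027,0.127,0],"turn":[0,0,0],"jaw":0},{"linear":[-0.014,0.130,0],"turn":[0,0,0],"jaw":0},{"linear":[-0.001,0.130,0],"turn":[0,0,0],"jaw":0},{"linear":[0.012,0.127,0],"turn":[0,0,0],"jaw":0},{"linear":[0.023,0.123,0],"turn":[0,0,0],"jaw":0},{"linear":[0.033,0.116,0],"turn":[0,0,0],"jaw":0},{"linear":[0.042,0.108,0],"turn":[0,0,0],"jaw":0},{"linear":[0.049,0.098,0],"turn":[0,0,0],"jaw":0},{"linear":[0.055,0.085,0],"turn":[0,0,0],"jaw":0}
inc [21.3 14.2 13.9 14.4 14.1 13.8 13.5 13.2 12.9 12.6 12.3 12.  11.8 11.5
 11.2 11.  10.8 10.4 10.3 12.9]
w per 2 rows [1.45 1.58 1.57 1.57 1.58 1.56 1.57 1.57 1.57 1.56 1.61] min/max 1.4504226983440893 1.6170571970506928 th end 15.61019062671439
```

```bash
python3 mpc.py "[20,20]" "[0,1]"
```

```text
{"linear":[-0.024,0.002,0],"turn":[0,0,0],"jaw":0},{"linear":[-0.039,0.008,0],"turn":[0,0,0],"jaw":0},{"linear":[-0.052,0.018,0],"turn":[0,0,0],"jaw":0},{"linear":[-0.062,0.030,0],"turn":[0,0,0],"jaw":0},{"linear":[-0.069,0.045,0],"turn":[0,0,0],"jaw":0},{"linear":[-0.072,0.060,0],"turn":[0,0,0],"jaw":0},{"linear":[-0.071,0.075,0],"turn":[0,0,0],"jaw":0},{"linear":[-0.067,0.090,0],"turn":[0,0,0],"jaw":0},{"linear":[-0.060,0.102,0],"turn":[0,0,0],"jaw":0},{"linear":[-0.051,0.113,0],"turn":[0,0,0],"jaw":0},{"linear":[-0.039,0.121,0],"turn":[0,0,0],"jaw":0},{"linear":[-0.027,0.127,0],"turn":[0,0,0],"jaw":0},{"linear":[-0.014,0.130,0],"turn":[0,0,0],"jaw":0},{"linear":[-0.001,0.130,0],"turn":[0,0,0],"jaw":0},{"linear":[0.012,0.127,0],"turn":[0,0,0],"jaw":0},{"linear":[0.023,0.123,0],"turn":[0,0,0],"jaw":0},{"linear":[0.033,0.116,0],"turn":[0,0,0],"jaw":0},{"linear":[0.042,0.108,0],"turn":[0,0,0],"jaw":0},{"linear":[0.049,0.098,0],"turn":[0,0,0],"jaw":0},{"linear":[0.054,0.087,0],"turn":[0,0,0],"jaw":0}
{"linear":[0.003,-0.011,0],"turn":[0,0,0],"jaw":0},{"linear":[0.004,-0.023,0],"turn":[
[... 648 characters left out ...]
:[-0.117,-0.056,0],"turn":[0,0,0],"jaw":0},{"linear":[-0.123,-0.042,0],"turn":[0,0,0],"jaw":0},{"linear":[-0.126,-0.027,0],"turn":[0,0,0],"jaw":0},{"linear":[-0.125,-0.012,0],"turn":[0,0,0],"jaw":0},{"linear":[-0.121,0.003,0],"turn":[0,0,0],"jaw":0},{"linear":[-0.110,0.020,0],"turn":[0,0,0],"jaw":0}
inc [21.3 14.2 13.9 14.4 14.1 13.8 13.5 13.2 12.9 12.6 12.3 12.  11.7 11.5
 11.2 11.  10.8 10.6 10.5 10.4 10.3 10.3 10.3 10.4 10.5 10.6 10.8 11.
 11.2 11.5 11.7 12.  12.3 12.6 12.9 13.3 13.6 13.5 13.8 17.8]
w per 2 rows [1.45 1.58 1.57 1.57 1.58 1.56 1.57 1.57 1.57 1.56 1.58 1.58 1.58 1.57
 1.58 1.58 1.57 1.58 1.57 1.56 1.63] min/max 1.4504226983440893 1.6324984656170312 th end 18.231198444533558
```

```bash
python3 -m creep '[{"linear":[-0.024,0.002,0],"turn":[0,0,0],"jaw":0},{"linear":[-0.039,0.008,0],"turn":[0,0,0],"jaw":0},{"linear":[-0.052,0.018,0],"turn":[0,0,0],"jaw":0},{"linear":[-0.062,0.030,0],"turn":[0,0,0],"jaw":0},{"linear":[-0.069,0.045,0],"turn":[0,0,0],"jaw":0},{"linear":[-0.072,0.060,0],"turn":[0,0,0],"jaw":0},{"linear":[-0.071,0.075,0],"turn":[0,0,0],"jaw":0},{"linear":[-0.067,0.090,0],"turn":[0,0,0],"jaw":0},{"linear":[-0.060,0.102,0],"turn":[0,0,0],"jaw":0},{"linear":[-0.051,0.113,0],"turn":[0,0,0],"jaw":0},{"linear":[-0.039,0.121,0],"turn":[0,0,0],"jaw":0},{"linear":[-0.027,0.127,0],"turn":[0,0,0],"jaw":0},{"linear":[-0.014,0.130,0],"turn":[0,0,0],"jaw":0},{"linear":[-0.001,0.130,0],"turn":[0,0,0],"jaw":0},{"linear":[0.012,0.127,0],"turn":[0,0,0],"jaw":0},{"linear":[0.023,0.123,0],"turn":[0,0,0],"jaw":0},{"linear":[0.033,0.116,0],"turn":[0,0,0],"jaw":0},{"linear":[0.042,0.108,0],"turn":[0,0,0],"jaw":0},{"linear":[0.049,0.098,0],"turn":[0,0,0],"jaw":0},{"linear":[0.054,0.087,0],"turn":[0,0,0],"jaw":0}]' ; python3 push.py
python3 -m creep '[{"linear":[0.003,-0.011,0],"turn":[0,0,0],"jaw":0},{"linear":[0.004,-0.023,0],"turn":[0,0,0],"jaw":0},{"linear":[0.003,-0.035,0],"turn":[0,0,0],"jaw":0},{"linear":[-0.001,-0.046,0],"turn":[0,0,0],"jaw":0},{"linear":[-0.006,-0.056,0],"turn":[0,0,0],"jaw":0},{"linear":[-0.013,-0.066,0],"turn":[0,0,0],"jaw":0},{"linear":[-0.022,-0.074,0],"turn":[0,0,0],"jaw":0},{"linear":[-0.033,-0.081,0],"turn":[0,0,0],"jaw":0},{"linear":[-0.045,-0.085,0],"turn":[0,0,0],"jaw":0},{"linear":[-0.058,-0.087,0],"turn":[0,0,0],"jaw":0},{"linear":[-0.071,-0.086,0],"turn":[0,0,0],"jaw":0},{"linear":[-0.084,-0.083,0],"turn":[0,0,0],"jaw":0},{"linear":[-0.097,-0.076,0],"turn":[0,0,0],"jaw":0},{"linear":[-0.108,-0.067,0],"turn":[0,0,0],"jaw":0},{"linear":[-0.117,-0.056,0],"turn":[0,0,0],"jaw":0},{"linear":[-0.123,-0.042,0],"turn":[0,0,0],"jaw":0},{"linear":[-0.126,-0.027,0],"turn":[0,0,0],"jaw":0},{"linear":[-0.125,-0.012,0],"turn":[0,0,0],"jaw":0},{"linear":[-0.121,0.003,0],"turn":[0,0,0],"jaw":0},{"linear":[-0.110,0.020,0],"turn":[0,0,0],"jaw":0}]' >/dev/null; python3 push.py; python3 meas.py;  python3 dofit.py; python3 mpc.py "[20,20]" "[0,1]"
```

```text
time_s: 17.78
eef_pos: [0.5211, -0.0323, 0.2051]
tcp_rot: [[-0.352, 0.903, 0.245], [0.936, 0.341, 0.087], [-0.005, 0.26, -0.966]]
contact_force: [-1.2, -10.2, 7.1]
width: 0.0254
grasp_force: 30.9
19.45 tcp [ 43.2 -50.7  76.8] psi -0.866 F [-2.8  3.5 10.8] 0.025067136218739485
19.5 tcp [ 45.6 -48.2  76.8] psi -0.813 F [ 2.9 -0.2 11.1] 0.025336767160842974
cmd psi -0.862
pred 18.153667382949653 meas (18.147667382949653, 36.38403458795888, [(17.62, 35.9), (18.15, 36.4), (18.18, 34.2), (18.67, 33.2)])
{'J': 0.0113, 'Tc': 0.0146, 'b': 0.002, 'G': 0.0075, 'al': 4.7431, 'kc': 0.0156} res [ 0.    3.24  1.64 -1.46 -0.9   2.24  0.43 -1.79 -3.28  1.31  0.5   0.27
  0.53 -0.26 -1.47 -0.5 ] w 1.4591674058766402 wmax 1.6410339198512918 al mod 4.743099607275495
{"linear":[0.018,0.015,0],"turn":[0,0,0],"jaw":0},{"linear":[0.033,0.021,0],"turn":[0,0,0],"jaw":0},{"linear":[0.049,0.023,0],"turn":[0,0,0],"jaw":0},{"linear":[0.066,0.021,0],"turn":[0,0,0],"jaw":0},{"linear":[0.082,0.014,0],"turn":[0,0,0],"jaw":0},{"linear":[0.095,0.004,0],"turn":[0,0,0],"jaw":0},{"linear":[0.105,-0.010,0],"turn":[0,0,0],"
[... 1376 characters left out ...]
},{"linear":[0.092,0.089,0],"turn":[0,0,0],"jaw":0},{"linear":[0.102,0.081,0],"turn":[0,0,0],"jaw":0},{"linear":[0.110,0.071,0],"turn":[0,0,0],"jaw":0},{"linear":[0.115,0.059,0],"turn":[0,0,0],"jaw":0},{"linear":[0.118,0.046,0],"turn":[0,0,0],"jaw":0},{"linear":[0.119,0.029,0],"turn":[0,0,0],"jaw":0}
inc [21.1 14.2 14.3 15.  15.  14.9 14.9 14.8 14.7 14.5 14.4 14.1 13.9 13.6
 13.4 13.1 12.8 12.5 12.2 11.9 11.6 11.3 11.1 10.9 10.7 10.6 10.4 10.4
 10.3 10.3 10.4 10.4 10.6 10.7 10.9 11.1 11.4 11.4 11.7 15.2]
w per 2 rows [1.45 1.58 1.57 1.57 1.57 1.58 1.57 1.57 1.56 1.57 1.57 1.57 1.57 1.57
 1.56 1.56 1.58 1.57 1.57 1.57 1.62] min/max 1.448429789557561 1.6244365807451646 th end 23.53531481698998
```

```bash
python3 -m creep '[{"linear":[0.018,0.015,0],"turn":[0,0,0],"jaw":0},{"linear":[0.033,0.021,0],"turn":[0,0,0],"jaw":0},{"linear":[0.049,0.023,0],"turn":[0,0,0],"jaw":0},{"linear":[0.066,0.021,0],"turn":[0,0,0],"jaw":0},{"linear":[0.082,0.014,0],"turn":[0,0,0],"jaw":0},{"linear":[0.095,0.004,0],"turn":[0,0,0],"jaw":0},{"linear":[0.105,-0.010,0],"turn":[0,0,0],"jaw":0},{"linear":[0.112,-0.025,0],"turn":[0,0,0],"jaw":0},{"linear":[0.114,-0.041,0],"turn":[0,0,0],"jaw":0},{"linear":[0.112,-0.058,0],"turn":[0,0,0],"jaw":0},{"linear":[0.106,-0.073,0],"turn":[0,0,0],"jaw":0},{"linear":[0.097,-0.086,0],"turn":[0,0,0],"jaw":0},{"linear":[0.085,-0.096,0],"turn":[0,0,0],"jaw":0},{"linear":[0.071,-0.103,0],"turn":[0,0,0],"jaw":0},{"linear":[0.056,-0.107,0],"turn":[0,0,0],"jaw":0},{"linear":[0.042,-0.107,0],"turn":[0,0,0],"jaw":0},{"linear":[0.028,-0.103,0],"turn":[0,0,0],"jaw":0},{"linear":[0.015,-0.097,0],"turn":[0,0,0],"jaw":0},{"linear":[0.004,-0.089,0],"turn":[0,0,0],"jaw":0},{"linear":[-0.005,-0.079,0],"turn":[0,0,0],"jaw":0}]' >/dev/null; python3 push.py
python3 -m creep '[{"linear":[-0.006,0.012,0],"turn":[0,0,0],"jaw":0},{"linear":[-0.010,0.024,0],"turn":[0,0,0],"jaw":0},{"linear":[-0.011,0.037,0],"turn":[0,0,0],"jaw":0},{"linear":[-0.010,0.049,0],"turn":[0,0,0],"jaw":0},{"linear":[-0.007,0.061,0],"turn":[0,0,0],"jaw":0},{"linear":[-0.001,0.071,0],"turn":[0,0,0],"jaw":0},{"linear":[0.006,0.081,0],"turn":[0,0,0],"jaw":0},{"linear":[0.014,0.089,0],"turn":[0,0,0],"jaw":0},{"linear":[0.024,0.095,0],"turn":[0,0,0],"jaw":0},{"linear":[0.035,0.099,0],"turn":[0,0,0],"jaw":0},{"linear":[0.047,0.102,0],"turn":[0,0,0],"jaw":0},{"linear":[0.059,0.102,0],"turn":[0,0,0],"jaw":0},{"linear":[0.070,0.100,0],"turn":[0,0,0],"jaw":0},{"linear":[0.082,0.096,0],"turn":[0,0,0],"jaw":0},{"linear":[0.092,0.089,0],"turn":[0,0,0],"jaw":0},{"linear":[0.102,0.081,0],"turn":[0,0,0],"jaw":0},{"linear":[0.110,0.071,0],"turn":[0,0,0],"jaw":0},{"linear":[0.115,0.059,0],"turn":[0,0,0],"jaw":0},{"linear":[0.118,0.046,0],"turn":[0,0,0],"jaw":0},{"linear":[0.119,0.029,0],"turn":[0,0,0],"jaw":0}]' >/dev/null; python3 push.py; python3 meas.py;  python3 dofit.py
cat > stop.py <<'E'
from m import *
# stop.py target n : crank increments so the rotor comes to rest at target within n rows, crank still at end
tg=float(sys.argv[1]); n=int(sys.argv[2]); log=load(); p=json.load(open("par.json")); psi,m=cmdtraj(log); xy=lastxy(log)
ps=lag(psi); T,W=sim(ps,m[0][1],0.,p); off=m[-1][1]-T[m[-1][0]]; th0=T[-1]+off; w0=W[-1]; print("now",th0,w0)
if len(sys.argv)>3: w0=0.; th0=m[-1][1]
def traj(inc):
    o=[psi[-1]]
    for d in list(inc)+[0]*6: o+=list(o[-1]+np.radians(d)*np.arange(1,21)/20)
    return lag(np.array(o))
s0=np.clip(np.linspace(12,0,n),0,None)
def f(x):
    T,W=sim(traj(x),th0,w0,p); return np.r_[(T[-1]-tg)/.002,W[20*n:]*3,np.diff(np.r_[x,0])*.15,np.minimum(x,0)*2,np.maximum(W-1.57,0)*20]
best=min((least_squares(f,s0*k,diff_step=3e-3,max_nfev=25) for k in(.5,.8,1.1)),key=lambda s:s.cost); x=best.x
r=rows_from(list(x)+[0]*(20-n),psi[-1],xy); show(r,xy); json.dump([r],open("pend.json","w"))
psi2,_=cmdtraj(log+[["rows",r]]); T2,W2=sim(lag(psi2)[len(psi)-1:],th0,w0,p); print(x.round(1),"w",W2[::40].round(2),"end",T2[-1],"target",tg)
E
python3 stop.py 25.1327 14
```

```text
22.833 tcp [-7.5 63.  76.2] psi 1.689 F [  1.4 -14.4   3.2] 0.025406733033405373
22.883 tcp [-10.4  62.4  76.1] psi 1.735 F [-2.8 -9.4  7.5] 0.024919283451701902
cmd psi 1.693
pred 23.457733593025086 meas (23.507733593025087, 27.364849741309406, [(22.98, 26.5), (23.51, 27.4), (24.04, 27.0)])
{'J': 0.0117, 'Tc': 0.0145, 'b': 0.002, 'G': 0.0074, 'al': 4.7407, 'kc': 0.0155} res [ 0.    2.39  0.88 -1.7  -0.73  2.39  0.04 -2.36 -3.28  2.12  1.38  2.48
 -2.14  1.15 -0.35 -1.57 -0.61] w 1.4693109290941762 wmax 1.6422458364312733 al mod 4.740680667797882
now 23.585057092067554 1.4693109290941762
{"linear":[-0.006,-0.018,0],"turn":[0,0,0],"jaw":0},{"linear":[-0.014,-0.032,0],"turn":[0,0,0],"jaw":0},{"linear":[-0.024,-0.043,0],"turn":[0,0,0],"jaw":0},{"linear":[-0.037,-0.051,0],"turn":[0,0,0],"jaw":0},{"linear":[-0.052,-0.056,0],"turn":[0,0,0],"jaw":0},{"linear":[-0.068,-0.057,0],"turn":[0,0,0],"jaw":0},{"linear":[-0.084,-0.054,0],"turn":[0,0,0],"jaw":0},{"linear":[-0.099,-0.047,0],"turn":[0,0,0],"jaw":0},{"linear":[-0.109,-0.040,0],"turn":[0,0,0],"jaw":0},{"linear":[-0.113,-0.036,0],"turn":[0,0,0],"jaw":0},{"linear":[-0.113,-0.036,0],"turn":[0,0,0],"jaw":0},{"linear":[-0.113,-0.036,0],"turn":[0,0,0],"jaw":0},{"linear":[-0.113,-0.036,0],"turn":[0,0,0],"jaw":0},{"linear":[-0.113,-0.036,0],"turn":[0,0,0],"jaw":0},{"linear":[-0.113,-0.036,0],"turn":[0,0,0],"jaw":0},{"linear":[-0.113,-0.036,0],"turn":[0,0,0],"jaw":0},{"linear":[-0.113,-0.036,0],"turn":[0,0,0],"jaw":0},{"linear":[-0.113,-0.036,0],"turn":[0,0,0],"jaw":0},{"linear":[-0.113,-0.036,0],"turn":[0,0,0],"jaw":0},{"linear":[-0.113,-0.036,0],"turn":[0,0,0],"jaw":0}
[16.8 14.1 13.3 13.6 13.9 14.1 14.4 14.5 11.2  4.9 -0.  -0.1 -0.1 -0.1] w [ 1.47  1.57  1.57  1.57  1.57  1.29  0.73  0.28 -0.   -0.   -0.  ] end 25.130704862263723 target 25.1327
```

```bash
python3 -m creep '[{"linear":[-0.006,-0.018,0],"turn":[0,0,0],"jaw":0},{"linear":[-0.014,-0.032,0],"turn":[0,0,0],"jaw":0},{"linear":[-0.024,-0.043,0],"turn":[0,0,0],"jaw":0},{"linear":[-0.037,-0.051,0],"turn":[0,0,0],"jaw":0},{"linear":[-0.052,-0.056,0],"turn":[0,0,0],"jaw":0},{"linear":[-0.068,-0.057,0],"turn":[0,0,0],"jaw":0},{"linear":[-0.084,-0.054,0],"turn":[0,0,0],"jaw":0},{"linear":[-0.099,-0.047,0],"turn":[0,0,0],"jaw":0},{"linear":[-0.109,-0.040,0],"turn":[0,0,0],"jaw":0},{"linear":[-0.113,-0.036,0],"turn":[0,0,0],"jaw":0},{"linear":[-0.113,-0.036,0],"turn":[0,0,0],"jaw":0},{"linear":[-0.113,-0.036,0],"turn":[0,0,0],"jaw":0},{"linear":[-0.113,-0.036,0],"turn":[0,0,0],"jaw":0},{"linear":[-0.113,-0.036,0],"turn":[0,0,0],"jaw":0},{"linear":[-0.113,-0.036,0],"turn":[0,0,0],"jaw":0},{"linear":[-0.113,-0.036,0],"turn":[0,0,0],"jaw":0},{"linear":[-0.113,-0.036,0],"turn":[0,0,0],"jaw":0},{"linear":[-0.113,-0.036,0],"turn":[0,0,0],"jaw":0},{"linear":[-0.113,-0.036,0],"turn":[0,0,0],"jaw":0},{"linear":[-0.113,-0.036,0],"turn":[0,0,0],"jaw":0}]' >/dev/null; python3 push.py; python3 meas.py 25.1 0.6
python3 - <<'E'
from m import *
import glob
f=max(glob.glob("im_*.npy"),key=os.path.getmtime); u=np.load(f); c=cam("wrist")
for P,col in((hp(q,.130,[0],.046),(255,0,0)),(hp(q,.165,[0],.06),(0,255,0))):
    for p in proj(P,c): cv2.circle(u,(int(p[0]),int(p[1])),2,col,-1)
save(u,"stop.png")
E
```

```text
24.55 tcp [-44.2 -50.1  76.8] psi -2.294 F [-3.9 -5.1 12.7] 0.025388287304597076
24.6 tcp [-44.2 -50.1  76.8] psi -2.294 F [-4.3 -4.5 11.1] 0.025473862695423958
cmd psi -2.313
pred 25.1 meas (25.109, 37.43354614349751, [(24.55, 29.2), (25.11, 37.4), (25.6, 32.1)])
```

View pics/stop.png

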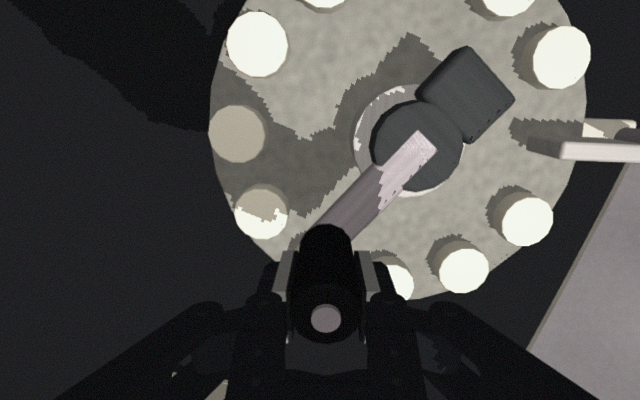

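```bash
python3 -m creep '[{"linear":[0,0,0],"turn":[0,0,0],"jaw":0.4},{"linear":[0,0,0],"turn":[0,0,0],"jaw":0.7},{"linear":[0,0,0],"turn":[0,0,0],"jaw":1},{"linear":[0,0,0],"turn":[0,0,0],"jaw":1},{"linear":[0,0,0],"turn":[0,0,0],"jaw":1},{"linear":[0,0,0],"turn":[0,0,0],"jaw":1},{"linear":[0,0,-0.015],"turn":[0,0,0],"jaw":1},{"linear":[0,0,-0.04],"turn":[0,0,0],"jaw":1},{"linear":[0,0,-0.07],"turn":[0,0,0],"jaw":1},{"linear":[0,0,-0.10],"turn":[0,0,0],"jaw":1},{"linear":[0.02,0.01,-0.13],"turn":[0,0,0],"jaw":1},{"linear":[0.05,0.04,-0.15],"turn":[0,0,0],"jaw":1},{"linear":[0.05,0.075,-0.166],"turn":[0,0,0],"jaw":1},{"linear":[0.05,0.075,-0.166],"turn":[0,0,0],"jaw":1},{"linear":[0.05,0.075,-0.166],"turn":[0,0,0],"jaw":1}]'
cat > chk.py <<'E'
from m import *
c=cam("wrist"); im=capture("wrist"); r=measure(im,c,25.11,.2); print(observe()["time_s"],r[0],r[0]-8*np.pi,r[1])
u=im.copy()
for p in proj(hp(q,.130,[0],.046),c): cv2.circle(u,(int(p[0]),int(p[1])),1,(255,0,0),-1); x,y=int(p[0]),int(p[1])
print(x,y); x=np.clip(x,60,580);y=np.clip(y,50,350); z=cv2.resize(im[y-50:y+50,x-60:x+60],None,fx=6,fy=6,interpolation=cv2.INTER_CUBIC); 
for P,col in((hp(q,.130,[0],.046),(255,0,0)),(hp(q,.165,[0],.06),(0,255,0)),(hp(q,.08,[0],.046),(255,0,0))):
    p=proj(P,c)[0]; cv2.circle(z,(int((p[0]-x+60+.5)*6),int((p[1]-y+50+.5)*6)),3,col,-1)
save(z,sys.argv[1])
E
python3 chk.py c1.png
```

```text
time_s: 25.85
eef_pos: [0.5114, -0.097, 0.3672]
tcp_rot: [[-0.356, 0.902, 0.244], [0.934, 0.344, 0.091], [-0.002, 0.261, -0.965]]
contact_force: [-0.6, 0.1, -0.3]
width: 0.0859
grasp_force: 0.0
25.9 25.104999999999997 -0.027741228718348054 37.21063694213009
420 177
```

View pics/c1.png

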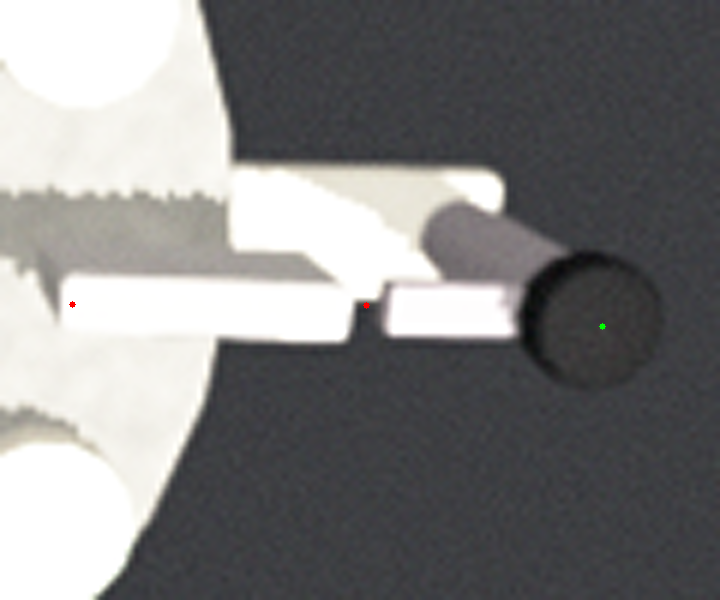

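```bash
python3 -m creep '[{"linear":[-0.04,0,0],"turn":[0,0,0],"jaw":1},{"linear":[-0.078,0,0],"turn":[0,0,0],"jaw":1},{"linear":[-0.078,0,0],"turn":[0,0,0],"jaw":1},{"linear":[-0.078,0,0],"turn":[0,0,0],"jaw":1}]' | head -1
cat > refit.py <<'E'
from m import *
from scipy.optimize import minimize
c=cam("wrist"); print("cam",H.T@(-c[2].T@c[3]-O)*1e3); im=capture("wrist"); np.save("hov.npy",im)
g=cv2.GaussianBlur(cv2.cvtColor(im,cv2.COLOR_RGB2GRAY).astype(np.float32),(0,0),1.2)
gx,gy=cv2.Sobel(g,cv2.CV_32F,1,0),cv2.Sobel(g,cv2.CV_32F,0,1)
a=np.linspace(0,2*np.pi,180,endpoint=False); disc=np.c_[.115*np.cos(a),.115*np.sin(a),0*a+.012]
def score(L,qq,M=80):
    S=[]
    for l in L:
        uv=proj(l@headR(qq[2]).T+np.array([qq[0],qq[1],.126]),c).astype(np.float32); d=np.gradient(uv,axis=0); d/=np.linalg.norm(d,axis=1,keepdims=True)+1e-9
        ok=(uv[:,0]>3)&(uv[:,0]<636)&(uv[:,1]>3)&(uv[:,1]<(260))
        if not ok.any(): continue
        s=lambda G:cv2.remap(G,uv[:,0].copy().reshape(-1,1),uv[:,1].copy().reshape(-1,1),cv2.INTER_LINEAR).ravel()
        S.append(np.minimum(np.abs(s(gx)*d[:,1]-s(gy)*d[:,0]),M)[ok])
    return np.concatenate(S).mean() if S else 0
def bar(th,r0,r1,hw,h):
    r=np.linspace(r0,r1,20); e=np.array([np.cos(th),np.sin(th),0]); n=np.array([-e[1],e[0],0])
    return [np.outer(r,e)+s*hw*n+np.array([0,0,h]) for s in(-1,1)]
th=-.025
f1=lambda v:-score(contours(v[2])[:11]+[disc],[q[0]+v[0],q[1]+v[1],q[2]],150)
s=min((minimize(f1,x0,method="Nelder-Mead",options=dict(initial_simplex=np.array(x0)+np.array([[0,0,0],[.002,0,0],[0,.002,0],[0,0,.02]]))) for x0 in([0,0,-.025],[.002,.002,-.03],[-.002,.002,-.01],[0,-.002,-.02])),key=lambda s:s.fun)
v=s.x; print("caps: dx dy th",v,s.fun,"vs 0:",-f1([0,0,-.025])); qq=[q[0]+v[0],q[1]+v[1],q[2]]
A=np.arange(-.08,.08,.001)
print("flag ang",A[np.argmax([score(bar(t,.080,.126,.005,.046),qq,400) for t in A])])
for h in(.046,.050): print("pointer ang h",h,A[np.argmax([score(bar(t,.133,.154,.004,h),qq,400) for t in A])])
P=proj(hp(qq,.14,[0],.05),c)[0]; print(observe()["time_s"],P)
x=int(np.clip(P[0],70,560));y=int(np.clip(P[1],50,350)); z=cv2.resize(im[y-50:y+50,x-70:x+60],None,fx=6,fy=6,interpolation=cv2.INTER_CUBIC)
save(z,sys.argv[1])
E
python3 refit.py c2.png
```

```text
time_s: 26.23
cam [ 29.9701  -1.6289 381.2048]
caps: dx dy th [-0.0009  0.0025 -0.0318] -110.5460433959961 vs 0: 81.67688
flag ang 0.030000000000000096
pointer ang h 0.046 -0.073
pointer ang h 0.05 -0.073
26.2833 [445.4211  92.4767]
```

View pics/c2.png

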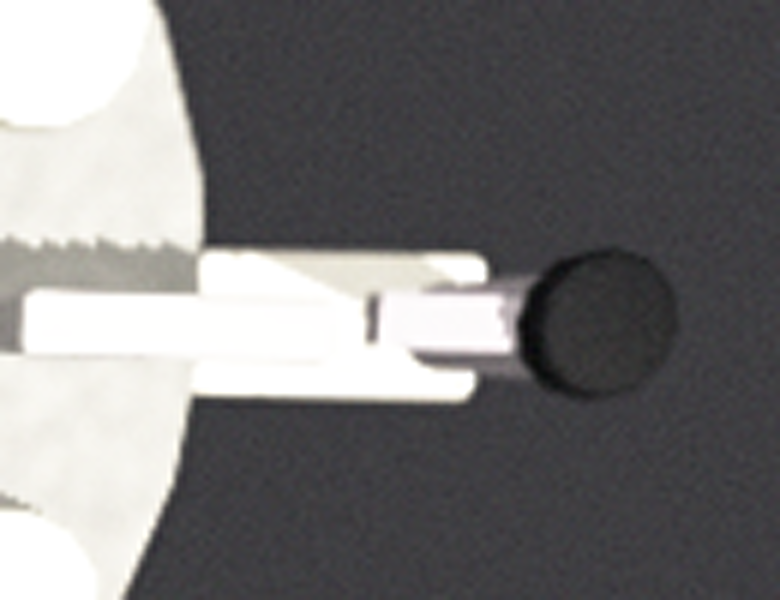

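```bash
python3 -c "
from rig import *
print(observe()['contact_force'],observe()['time_s']); print(job_done())"
```

```text
[0.05637602 0.40829969 0.34472001] 26.2833
the job is handed in; nothing more can be done
None
```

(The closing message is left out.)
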